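# Roll two glass gas-trap cartridges into their holding bay and bar them in

### The arm

A 7-joint arm with a two-finger parallel gripper is mounted at the origin on the work surface. World frame = base frame: x ahead of the robot, y to its left, z up, the work surface at z = 0. Lengths are in m, angles in rad, forces in N, time in s.
With the tool pointing down it reaches from about 0.4 to 0.9 m from the base axis. Payload 5.5 kg.
Tool frame: the origin (TCP) lies between the finger pads; the fingertips stand 14 mm ahead of it and the grasp point (between the pads) lies 5 mm behind it; y points along the fingers, x is the direction in which the jaws open and shut, and the axes are right-handed (so a half turn about y gives the same grasp; the last joint's range is limited). The gripper opens to 85 mm and grips with 20 to 120 N. Pads are 22 mm wide; open, the fingers measure 114 mm over their backs; the gripper's body (76 mm by 85 mm) begins 54 mm behind the grasp point. The pads swing forward as they close: fully open they stand 13 mm farther back than shut.
Start: joints at [0.263, 0.501, -0.427, 1.55, 0.221, 1.138, -0.21], TCP at [0.65, 0, 0.245] pointing down, gripper open.
Joint ranges: [-2.88, 2.88], [-0.31, 2.03], [-1.54, 1.56], [0.2, 2.42], [-1.41, 4.55], [0.19, 2.02], [-2.57, 2.57]. Speed limits (rad/s): [2.57, 2.57, 3.14, 3.14, 3.14, 3.14, 3.14].

### API

Orientations are given as a unit quaternion [w, x, y, z].
In Python, from rig import ctrl gives the robot as it stands.
- The arm moves only by the tool apply_moves, never from a script. Its argument "deltas" is a list of rows, each a list of 2 entries, a list of its own where there are three numbers: the shift along the tool's x, y, z each as a share of 0.025 m, from -1 to 1, then the turn, a rotation vector about the tool's x, y, z each as a share of pi/2 rad, from -1 to 1. In form: [[[dx, dy, dz], [ax, ay, az]], ...]. A call has 1 to 12 rows; each row shifts and turns the pose as measured when the row begins, along the tool's axes as they then stand; what a row does not reach is not made up. A row lasts 1/10 s, in which the tool goes at most 50 mm and 8.59 degrees, less where a joint would pass 70% of its speed; a pose out of reach is approached as far as the arm can. A call with a number of a shift or a turn outside -1 to 1 is refused whole. A call with a gripper value outside its range is refused whole. "grip" is the closure, from -1 (fully open) to 1 (shut), so that 0 is half open, set as the call begins (left out, the last holds). The fingers move at their own pace and stop on an object; "newtons" is the grip in N (left out, the last holds). Time passes only in rows, so rows that do not move let the fingers close. It gives the time, the measured TCP pose, the force and the opening at its end, in the units of the state.
- ctrl.sense(): the state, without advancing time (a new reading comes with each control period).
- ctrl.grab_frame(name): name is "scene" or "side" or "wrist"; returns (picture, depth): 400x640x3 uint8, red, green, blue; 400x640 float32, m along the optical axis (not along the pixel's ray), 0 where there is no reading.
- ctrl.camera_info(name): a dict with "fx", "fy", "cx", "cy" (pixels), "world_from_camera" (4x4, takes a point from camera to world coordinates). Camera axes: x right, y down, z forward; pixel columns grow to the right and rows downward; lengths in m; the calibration is good to about 2 mm. A picture is of the moment at which its call begins: read the wrist's pose just before it. camera_info takes no time and is no camera call; for the wrist camera it gives the pose at the moment of the call.
- ctrl.close_job(): hands the job in, once; it reports no verdict.
The state is a dict: "clock": time; "q": joint angles; "dq": joint speeds; "tau": joint torques, N m; "tcp_pos": TCP position; "tcp_rot": TCP orientation; "contact_force": force on the tool from outside, world axes, zero at the start; "wrist_torque": the same for the moment, N m; "grip_width": opening from 0.0 (shut) to 1.0 (fully open).
Only numpy, scipy, OpenCV 4.12 (cv2) and the standard library are available. Lean on these libraries where they do the work, as an engineer would, in place of code of your own. Each camera call takes 0.05 s, during which the arm holds its last target.

### The job

Put the two glass gas-trap cartridges away in the padded holding bay: swing the bay's retaining bar fully open, roll the cartridges in over the mat one at a time, the one nearer the bay first until it lies square against the padded end and the other until it lies against the first, then swing the bar fully shut across the mouth. The glass is thin, so do not grip or lift the cartridges and never press or knock them with more than 15 N. Leave the jar, the wrench and the notebook where they are.

Things in the scene. Friction and masses are not known exactly. Their poses are not given: they have to be found in the camera images.
- bay: Holding bay: three rails 40 mm high, rubber-faced inside on the level 3 mm bench mat, its floor. Origin: centre of the inside, on the mat. x: along the stored cartridges; side rails' inner faces at x = +-104 mm, outer +-116. +y: into the bay; padded end, a springy buffer (0.3 N per mm, gives up to 8 mm, returns slowly), has its face at y = +54 mm; side rails end at y = -53 mm, where the open mouth faces -y.
- bay_mouth (a point): Middle of the bay's mouth, on the mat, at bay y = -53 mm, x = 0. From padded end to shut bar is 109 mm, for two cartridges of 46 mm. The mat lies flat and free for 0.5 m in front of it; the cartridges lie there one behind the other, parallel to the bay's x within 3 degrees and in line with the bay within 8 mm, so rolling straight ahead takes them in; they keep their heading as they roll.
- gate (a joint): Angle of the retaining bar about its upright hinge, rad: 0 = shut across the mouth (pointing along the bay's +x, end over its clip); grows as it swings outward to 1.65 = fully open at its stop (pointing along the bay's -y, beside the cartridges' way in). Stays where left; about 0.5 N at the handle moves it. May start up to 0.2 ajar.
- gate_handle (a point): Middle of the bar's handle: an upright round black sleeve 16 mm in diameter, 48 mm tall (60 to 108 mm above the mat), at the bar's free end, 225 mm from the hinge axis. The bar is a steel rod 10 mm in diameter, axis 30 mm above the mat.
- bay_hinge (a point): On the axis of the bar's upright hinge, at bay x = -120 mm, y = -60 mm, 30 mm above the mat; the hinge is 20 mm in diameter and 48 mm high.
- trap1_center (a point): Glass gas-trap cartridge: cylinder 46 mm in diameter, 120 mm long, with a 16 mm fitting 14 mm long on each end (148 mm overall), 0.33 kg. Point: its centre, 23 mm above the mat. x: along the cylinder, level; y, z turn as it rolls. Pushed sideways, it rolls straight; let go at 0.1 m/s it stops within 15 mm. Breaks if pressed, squeezed or knocked with over 15 N. This is the cartridge nearer to the bay.
- trap2_center (a point): Glass gas-trap cartridge: cylinder 46 mm in diameter, 120 mm long, with a 16 mm fitting 14 mm long on each end (148 mm overall), 0.33 kg. Point: its centre, 23 mm above the mat. x: along the cylinder, level; y, z turn as it rolls. Pushed sideways, it rolls straight; let go at 0.1 m/s it stops within 15 mm. Breaks if pressed, squeezed or knocked with over 15 N. This is the cartridge farther from the bay.
- bottle: Bystander: amber jar with a white cap, 70 mm in diameter, 130 mm tall, standing on the bench beyond the padded end of the bay; origin at its foot.
- wrench: Bystander: steel wrench, 160 mm long, lying on the bench beyond the mat; origin on the bench under it.
- notebook: Bystander: closed dark notebook, 145 x 205 x 20 mm, lying on the bench beside the jar; origin under its centre.

How it is judged:
By the outcome, as a careful person would: the job done as asked, in the order asked, and still so for the second after the job is handed in, with the robot touching nothing.
It also fails if it takes over 72 s, if anything falls off the work surface, if the arm or the gripper's body presses on something with over 40 N, if the wrist force passes 120 N, or if a joint passes its speed limit or range.

## Working session

There is one attempt and no reset: what is moved stays moved. The work goes in short steps, Python scripts to look and compute and a tool call to move; the robot and the scene stay as the last step left them, time stands still between calls to the robot, and variables do not carry over. Pictures are saved under pics/ and viewed, and the job is handed in when it is done.

Besides the shell and the picture viewer there is one more tool, called after "Emit:" as name(argument=value, ...) on one line, values as JSON. apply_moves: Moves the arm, as the interface text tells. Its arguments: {"type":"object","properties":{"deltas":{"type":"array","items":{"type":"array"}},"grip":{"type":"number"},"newtons":{"type":"number"}},"required":["deltas"]}

```bash
mkdir -p pics; ls
python3 - <<'E'
from rig import ctrl
import cv2,numpy as np
s=ctrl.sense();print(s)
for n in ["scene","side"]:
    p,d=ctrl.grab_frame(n);cv2.imwrite(f"pics/{n}0.png",p[:,:,::-1]);np.savez(f"{n}0.npz",p=p,d=d)
    i=ctrl.camera_info(n);print(n,i)
E
```

```text
pics
{'clock': 0.0, 'q': array([ 0.2631946 ,  0.50188494, -0.42678944,  1.55143671,  0.2207864 ,
        1.13828803, -0.21028969]), 'dq': array([-0.00096509, -0.00062954, -0.00085914,  0.00067625,  0.00113747,
        0.00039242,  0.00136499]), 'tau': array([ 1.57038257e-04, -5.69523740e+01, -5.81651285e+00, -2.80938792e+01,
        1.07328620e-02,  1.20940185e-02,  1.30241034e-05]), 'tcp_pos': array([ 6.49339954e-01, -3.70920391e-05,  2.44241427e-01]), 'tcp_rot': array([ 7.07138609e-01, -7.07074272e-01,  6.71913349e-04,  7.14814359e-04]), 'contact_force': array([-0.26540467,  0.05994426,  0.40756439]), 'wrist_torque': array([-0.02387135, -0.01906149, -0.010859  ]), 'grip_width': 1.0014184087760514}
scene {'fx': 398.9033805229156, 'fy': 398.9033805229156, 'cx': 315.27051830167596, 'cy': 206.36206368323568, 'world_from_camera': array([[ 0.75268474,  0.54301328, -0.37229324,  1.05206705],
       [ 0.65835868, -0.62543866,  0.4187963 , -0.37865424],
       [-0.00543463, -0.56032407, -0.82825564,  1.05554133],
       [ 0.        ,  0.        ,  0.        ,  1.        ]])}
side {'fx': 372.39892808762335, 'fy': 372.39892808762335, 'cx': 315.74053172594387, 'cy': 197.55204427683807, 'world_from_camera': array([[ 0.90435481, -0.28084054,  0.321358  ,  0.27575987],
       [-0.42670295, -0.58055645,  0.69345425, -0.62613221],
       [-0.00818361, -0.76425309, -0.64486451,  0.78812973],
       [ 0.        ,  0.        ,  0.        ,  1.        ]])}
```

View pics/scene0.png

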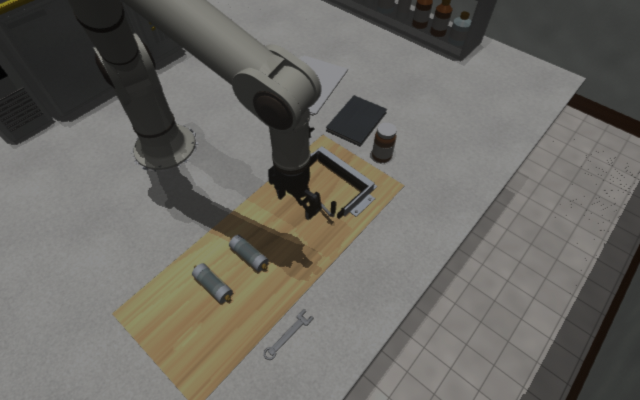

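View pics/side0.png

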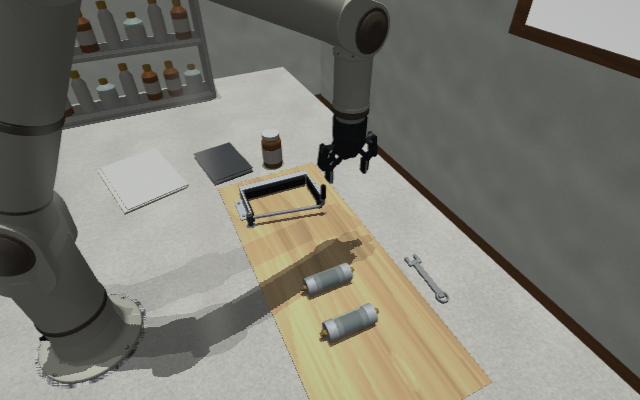

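```bash
cat > h.py <<'E'
import numpy as np,cv2,json
from rig import ctrl
def cloud(n,d):
    i=ctrl.camera_info(n);v,u=np.mgrid[:400,:640]
    T=i['world_from_camera'];c=np.stack([(u-i['cx'])/i['fx']*d,(v-i['cy'])/i['fy']*d,d],-1)
    return c@T[:3,:3].T+T[:3,3]
def ray(n,u,v,z):
    i=ctrl.camera_info(n);T=i['world_from_camera'];c=T[:3,:3]@np.array([(u-i['cx'])/i['fx'],(v-i['cy'])/i['fy'],1]);o=T[:3,3]
    return o+c*(z-o[2])/c[2]
E
python3 - <<'E'
from h import *
for n in ["scene","side"]:
    z=np.load(n+"0.npz");p,d=z['p'],z['d'];P=cloud(n,d)
    m=(d>0)&(P[...,0]>.2)&(P[...,0]<1)&(abs(P[...,1])<.6)
    flat=m&(abs(P[...,2])<.015)
    for a in [(P[...,2]>.035)&(P[...,2]<.06)&m]:
        # top-down map
        k,l,st,ce=cv2.connectedComponentsWithStats(a.astype(np.uint8))
        for j in range(1,k):
            if st[j,4]>60: q=P[l==j];print(n,st[j],q.min(0).round(3),q.max(0).round(3),q.mean(0).round(3))
i=cv2.imread('pics/side0.png');cv2.imwrite('pics/sz.png',cv2.resize(i[150:350,210:400],None,fx=4,fy=3,interpolation=cv2.INTER_CUBIC))
cv2.imwrite('pics/sz.png',cv2.resize(i[155:345,215:405],(600,600),interpolation=cv2.INTER_CUBIC))
E
```

```text
scene [373 145  21  12 104] [0.584 0.429 0.035] [0.647 0.479 0.059] [0.624 0.443 0.048]
scene [311 146  64  65 778] [0.446 0.183 0.035] [0.68  0.335 0.049] [0.58  0.299 0.041]
scene [229 235  38  33 552] [ 0.488 -0.129  0.035] [ 0.61  -0.086  0.054] [ 0.552 -0.109  0.045]
scene [192 263  39  38 639] [ 0.481 -0.26   0.035] [ 0.604 -0.216  0.053] [ 0.544 -0.238  0.045]
side [262 151  20  11 114] [0.574 0.429 0.035] [0.64  0.477 0.06 ] [0.601 0.443 0.047]
side [239 170  82  50 732] [0.426 0.178 0.035] [0.676 0.338 0.052] [0.55  0.289 0.04 ]
side [303 263  49  28 647] [ 0.486 -0.128  0.035] [ 0.607 -0.087  0.051] [ 0.544 -0.111  0.044]
side [322 303  56  34 880] [ 0.477 -0.258  0.035] [ 0.598 -0.215  0.051] [ 0.535 -0.24   0.044]
```

View pics/sz.png

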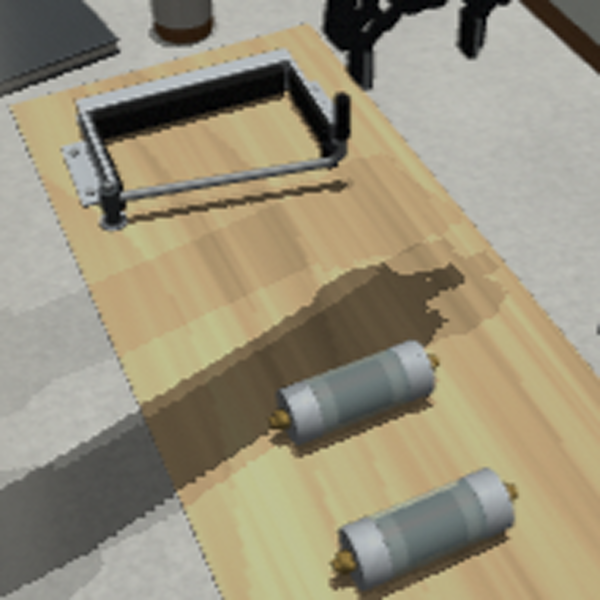

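Run:
```python
from h import *
H=np.zeros((500,700,3),np.uint8)
for n,c in [("scene",(0,255,255)),("side",(255,255,0))]:
    z=np.load(n+"0.npz");p,d=z['p'],z['d'];P=cloud(n,d)
    m=(d>0)&(P[...,1]>.15)&(P[...,1]<.36)&(P[...,0]>.38)&(P[...,0]<.75)
    q=P[m&(P[...,2]>.037)&(P[...,2]<.048)]
    uv=np.c_[(q[:,0]-.4)*2000,(.38-q[:,1])*2000].astype(int)
    for a,b in uv: cv2.circle(H,(a,b),1,c,-1)
    q=P[m&(P[...,2]>.063)&(P[...,2]<.115)];print(n,'handle',len(q),np.median(q,0),q.min(0),q.max(0))
    q=P[m&(P[...,2]>.026)&(P[...,2]<.0375)]
    for a,b in np.c_[(q[:,0]-.4)*2000,(.38-q[:,1])*2000].astype(int): cv2.circle(H,(a,b),1,(0,0,255),-1)
    fl=P[(d>0)&(P[...,1]>-.05)&(P[...,1]<.15)&(P[...,0]>.45)&(P[...,0]<.65)];print('mat z',np.median(fl[:,2]))
cv2.imwrite('pics/top.png',H)
```

```text
return _methods._mean(a, axis=axis, dtype=dtype,
  ret = um.true_divide(
Traceback (most recent call last):
ValueError: zero-size array to reduction operation minimum which has no identity
```

Run:
```python
from h import *
H=np.zeros((500,700,3),np.uint8)
for n,c in [("scene",(0,255,255)),("side",(255,255,0))]:
    z=np.load(n+"0.npz");p,d=z['p'],z['d'];P=cloud(n,d)
    m=(d>0)&(P[...,1]>.15)&(P[...,1]<.36)&(P[...,0]>.38)&(P[...,0]<.75)
    q=P[m&(P[...,2]>.037)&(P[...,2]<.048)]
    uv=np.c_[(q[:,0]-.4)*2000,(.38-q[:,1])*2000].astype(int)
    for a,b in uv: cv2.circle(H,(a,b),1,c,-1)
    q=P[m&(P[...,2]>.053)&(P[...,2]<.115)];print(n,'handle',len(q),q[:8])
    q=P[m&(P[...,2]>.026)&(P[...,2]<.0375)]
    for a,b in np.c_[(q[:,0]-.4)*2000,(.38-q[:,1])*2000].astype(int): cv2.circle(H,(a,b),1,(0,0,255),-1)
    fl=P[(d>0)&(P[...,1]>-.05)&(P[...,1]<.15)&(P[...,0]>.45)&(P[...,0]<.65)];print('mat z',np.median(fl[:,2]))
cv2.imwrite('pics/top.png',H)
```

```text
scene handle 0 []
mat z 0.5009592787934848
side handle 3 [[0.65671915 0.15100281 0.11010636]
 [0.66014003 0.1512671  0.10875121]
 [0.65347567 0.15106912 0.10742038]]
mat z 0.31377405975022993
```

View pics/top.png

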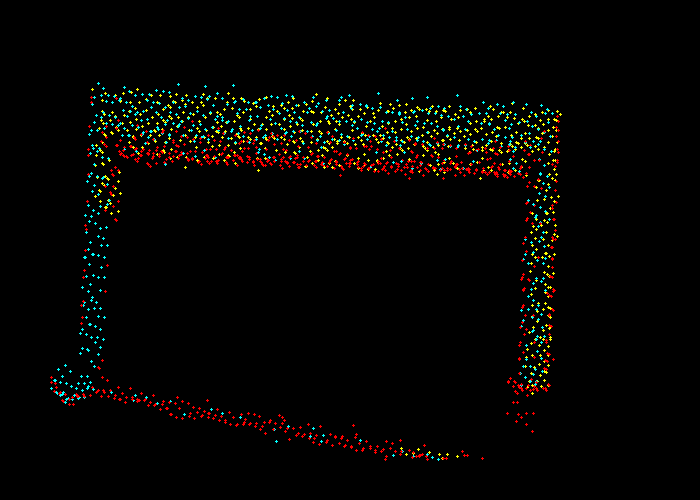

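Run:
```python
from h import *
i=cv2.imread('pics/side0.png');a=cv2.resize(i[170:230,290:350],(480,480),interpolation=cv2.INTER_NEAREST)
i=cv2.imread('pics/scene0.png');b=cv2.resize(i[180:240,295:355],(480,480),interpolation=cv2.INTER_NEAREST)
cv2.imwrite('pics/hz.png',cv2.resize(np.hstack([a,b]),(800,400)))
```

```text
(no output)
```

View pics/hz.png

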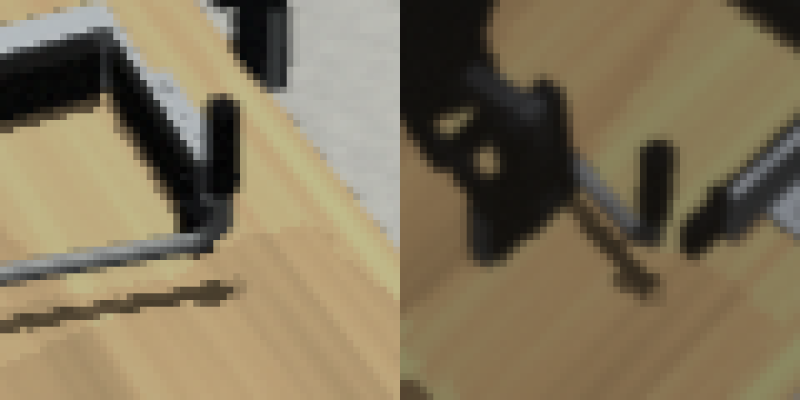

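Run:
```python
from h import *
print(ray('side',322.8,192,.087),ray('scene',333.5,208.5,.087))
for n in ["scene","side"]:
    z=np.load(n+"0.npz");p,d=z['p'],z['d'];P=cloud(n,d)
    m=(d>0)&(P[...,1]>.2)&(P[...,1]<.345)&(P[...,0]>.4)&(P[...,0]<.72)&(P[...,2]>.037)&(P[...,2]<.048)
    q=P[m];
    # padded inner/outer edges per x bin, side rails
    o=np.array([.559,.2425]);
    for th in [-.03,-.038,-.046]:
        c,s=np.cos(th),np.sin(th);b=(q[:,:2]-o)@np.array([[c,-s],[s,c]])
        r=b[(b[:,1]>-.04)&(b[:,1]<.045)]
        for sg in(-1,1):
            w=r[sg*r[:,0]>0.08]
            if len(w)>15: print(n,th,sg,len(w),np.polyfit(w[:,1],w[:,0],1).round(4))
    e=b[(abs(b[:,0])<.09)&(b[:,1]>.04)];print('end fit (in th -.046 frame)',np.polyfit(e[:,0],e[:,1],1))
    # traps
    for lo,hi in[(-.16,-.06),(-.29,-.19)]:
        t=P[(d>0)&(P[...,1]>lo)&(P[...,1]<hi)&(P[...,0]>.46)&(P[...,0]<.63)&(P[...,2]>.042)&(P[...,2]<.055)]
        print(n,'trap',len(t),t.mean(0).round(4),np.polyfit(t[:,0],t[:,1],1).round(4),t[:,0].min(),t[:,0].max(), np.percentile(t[:,2],98))
```

```text
[0.65495734 0.14182712 0.087     ] [0.66187459 0.14030078 0.087     ]
scene -0.03 -1 19 [-0.126  -0.1013]
scene -0.03 1 83 [0.0103 0.1124]
scene -0.038 -1 20 [-0.1874 -0.0997]
scene -0.038 1 83 [0.0025 0.1124]
scene -0.046 -1 22 [-0.1492 -0.1013]
scene -0.046 1 83 [-0.0053  0.1124]
end fit (in th -.046 frame) [0.00935007 0.07086278]
scene trap 420 [ 0.5512 -0.1077  0.0467] [-0.0083 -0.1031] 0.48805946180226256 0.6097385519989688 0.05182244869213238
scene trap 468 [ 0.5428 -0.2376  0.0467] [-0.0042 -0.2354] 0.4806885443036214 0.6016625417501928 0.05111726608868296
side -0.03 -1 65 [ 0.0049 -0.1116]
side -0.03 1 59 [0.0089 0.1086]
side -0.038 -1 67 [-0.0002 -0.1117]
side -0.038 1 59 [0.0011 0.1086]
side -0.046 -1 67 [-0.0081 -0.1117]
side -0.046 1 58 [-0.0072  0.1086]
end fit (in th -.046 frame) [0.00273609 0.07413331]
side trap 462 [ 0.5439 -0.1074  0.0459] [-0.0145 -0.0995] 0.486165378312045 0.6068177872598768 0.04929604207024072
side trap 630 [ 0.5353 -0.237   0.0459] [-0.0096 -0.2319] 0.4774426270069907 0.5971920242228359 0.049313685328602544
```

Emit:
apply_moves(deltas=[[[0, 0, 0], [0, -0.095, 0]], [[0, 0, 0], [0, -0.095, 0]], [[0, 0, 0], [0, -0.095, 0]], [[0, 0, 0], [0, -0.095, 0]], [[0, 0, 0], [0, -0.095, 0]], [[0, 0, 0], [0, -0.095, 0]], [[0, 0, 0], [0, -0.095, 0]], [[0, 0, 0], [0, -0.095, 0]], [[0, 0, 0], [0, -0.095, 0]], [[0, 0, 0], [0, 0, 0]]], grip=0.4, newtons=20)

```text
clock: 1.1
tcp_pos: [0.6454, -0.0008, 0.2382]
tcp_rot: [0.553, -0.548, -0.44, 0.447]
contact_force: [-0.8, 0.1, -0.4]
grip_width: 0.299
```

```bash
cat >> h.py <<'E'
from scipy.spatial.transform import Rotation as R
def st():
    s=ctrl.sense();w=s['tcp_rot'];r=R.from_quat([w[1],w[2],w[3],w[0]]);M=r.as_matrix()
    print('t',round(s['clock'],2),'p',s['tcp_pos'].round(4),'yaw',np.arctan2(M[1,0],M[0,0]).round(3),'down',M[:,1].round(3),'F',s['contact_force'].round(2),'g',round(s['grip_width'],3),'q',s['q'].round(2))
    return s,M
def to(x,y,z):
    s,M=st();print('tool shift shares',(M.T@(np.array([x,y,z])-s['tcp_pos'])/.025).round(2))
E
python3 -c "
from h import *
to(.658,.141,.15)"
```

```text
t 1.1 p [ 0.6454 -0.0008  0.2382] yaw 1.357 down [-0.013 -0.    -1.   ] F [-0.8   0.09 -0.45] g 0.299 q [ 0.45  0.57 -0.71  1.55  0.39  1.18  1.02]
tool shift shares [5.66 3.52 0.67]
```

Emit:
apply_moves(deltas=[[[0.8, 0, 0.1], [0, 0, 0]], [[0.8, 0, 0.1], [0, 0, 0]], [[0.8, 0, 0.1], [0, 0, 0]], [[0.8, 0, 0.1], [0, 0, 0]], [[0.8, 0, 0.1], [0, 0, 0]], [[0.8, 0, 0.1], [0, 0, 0]], [[0.8, 0, 0.1], [0, 0, 0]], [[0, 0, 0], [0, 0, 0]]])

```text
clock: 1.9
tcp_pos: [0.659, 0.1414, 0.2339]
tcp_rot: [0.563, -0.555, -0.427, 0.439]
contact_force: [-1.1, 1.2, -0.5]
grip_width: 0.302
```

```bash
python3 -c "
from h import *
to(.658,.141,.15)
p,d=ctrl.grab_frame('wrist');cv2.imwrite('pics/w1.png',p[:,:,::-1])
p,d=ctrl.grab_frame('scene');cv2.imwrite('pics/s1.png',p[:,:,::-1]);cv2.imwrite('pics/s1z.png',cv2.resize(p[140:300,200:420,::-1],(770,560)))
"
```

```text
t 1.9 p [0.659  0.1414 0.2339] yaw 1.318 down [-0.019 -0.001 -1.   ] F [-1.12  1.23 -0.49] g 0.302 q [ 0.21  0.63 -0.7   1.47  0.41  1.21  0.77]
tool shift shares [-0.    3.36 -0.03]
```

View pics/w1.png

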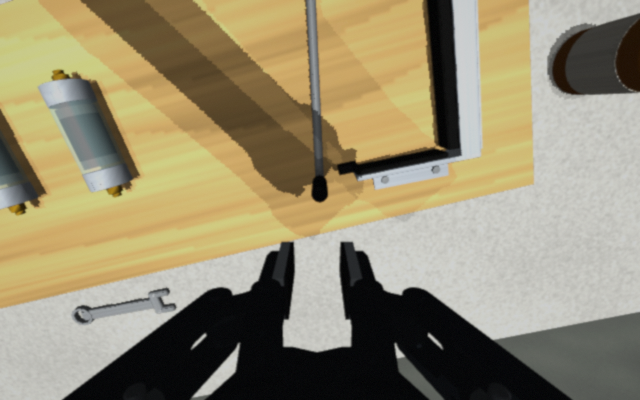

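View pics/s1z.png

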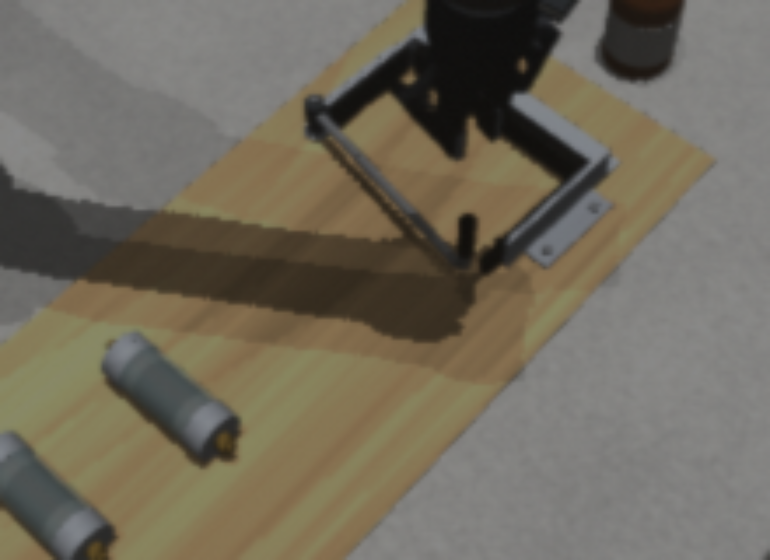

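```bash
python3 -c "
from h import *
print(ctrl.camera_info('wrist')['world_from_camera'].round(3))
print(ray('wrist',320,190,.111),ray('wrist',320,187,.087),ray('wrist',320,180,.063))
to(.658,.141,.085)"
```

```text
[[ 0.253  0.922  0.294  0.582]
 [ 0.968 -0.238 -0.086  0.16 ]
 [-0.009  0.306 -0.952  0.364]
 [ 0.     0.     0.     1.   ]]
[0.65363193 0.14172833 0.111     ] [0.65741866 0.14080543 0.087     ] [0.6563458  0.14113251 0.063     ]
t 2.0 p [0.6596 0.137  0.2337] yaw 1.315 down [-0.019 -0.004 -1.   ] F [ 0.48 -0.94 -0.17] g 0.306 q [ 0.22  0.63 -0.7   1.47  0.41  1.21  0.77]
tool shift shares [ 0.19  5.95 -0.  ]
```

Emit:
apply_moves(deltas=[[[0.1, 0.7, 0], [0, -0.01, 0]], [[0, 0.7, 0], [0, -0.01, 0]], [[0, 0.7, 0], [0, -0.01, 0]], [[0, 0.7, 0], [0, -0.01, 0]], [[0, 0.4, 0], [0, 0, 0]], [[0, 0, 0], [0, 0, 0]]])

```text
clock: 2.6
tcp_pos: [0.6573, 0.1289, 0.1428]
tcp_rot: [0.55, -0.545, -0.438, 0.456]
contact_force: [1.2, -0.6, -0.1]
grip_width: 0.303
```

```bash
python3 -c "
from h import *
to(.657,.141,.085)"
```

```text
t 2.6 p [0.6573 0.1289 0.1428] yaw 1.371 down [-0.025 -0.01  -1.   ] F [ 1.19 -0.63 -0.1 ] g 0.303 q [ 0.21  0.72 -0.67  1.55  0.48  1.08  0.79]
tool shift shares [0.51 2.31 0.06]
```

```bash
cat >> h.py <<'E'
def to(x,y,z,yaw=None):
    s,M=st();p=np.array([x,y,z])
    print('tool shift shares',(M.T@(p-s['tcp_pos'])/.025).round(2))
    if yaw is not None:
        T=np.array([[np.cos(yaw),0,-np.sin(yaw)],[np.sin(yaw),0,np.cos(yaw)],[0,-1,0]])
        # cols: x, y(down), z
        T=np.c_[[np.cos(yaw),np.sin(yaw),0],[0,0,-1],[-np.sin(yaw),np.cos(yaw),0]]
        print('turn shares',(R.from_matrix(M.T@T).as_rotvec()/(np.pi/2)).round(3))
E
python3 -c "
from h import *
to(.657,.141,.085,1.366)"
```

```text
t 2.6 p [0.6573 0.1289 0.1428] yaw 1.371 down [-0.025 -0.01  -1.   ] F [ 1.19 -0.63 -0.1 ] g 0.303 q [ 0.21  0.72 -0.67  1.55  0.48  1.08  0.79]
tool shift shares [0.51 2.31 0.06]
turn shares [-0.014  0.003 -0.009]
```

Emit:
apply_moves(deltas=[[[0.5, 0, 0], [-0.014, 0, -0.009]], [[0, 0, 0], [0, 0, 0]]])

```text
clock: 2.8
tcp_pos: [0.6596, 0.1397, 0.1414]
tcp_rot: [0.548, -0.548, -0.446, 0.447]
contact_force: [-0.4, 0.8, 0.5]
grip_width: 0.3
```

```bash
python3 -c "
from h import *
to(.657,.141,.085,1.366)"
```

```text
t 2.8 p [0.6596 0.1397 0.1414] yaw 1.368 down [-0.002 -0.001 -1.   ] F [-0.44  0.79  0.53] g 0.3 q [ 0.2   0.71 -0.67  1.56  0.49  1.04  0.77]
tool shift shares [0.03 2.26 0.11]
turn shares [-0.001  0.001 -0.001]
```

Emit:
apply_moves(deltas=[[[0.05, 0.6, 0.1], [0, 0, 0]], [[0.05, 0.6, 0], [0, 0, 0]], [[0.05, 0.6, 0], [0, 0, 0]], [[0.05, 0.5, 0], [0, 0, 0]], [[0, 0, 0], [0, 0, 0]]])

```text
clock: 3.3
tcp_pos: [0.6583, 0.1428, 0.0788]
tcp_rot: [-0.548, 0.549, 0.445, -0.448]
contact_force: [0.2, -0.2, 0.2]
grip_width: 0.298
```

```bash
python3 -c "
from h import *
to(.657,.141,.085,1.366)
p,d=ctrl.grab_frame('wrist');cv2.imwrite('pics/w2.png',p[:,:,::-1])
"
```

```text
t 3.3 p [0.6583 0.1428 0.0788] yaw 1.366 down [-0.002 -0.003 -1.   ] F [ 0.17 -0.19  0.2 ] g 0.298 q [ 0.17  0.79 -0.63  1.59  0.54  0.95  0.72]
tool shift shares [-0.08 -0.25  0.04]
turn shares [-0.001 -0.    -0.002]
```

View pics/w2.png

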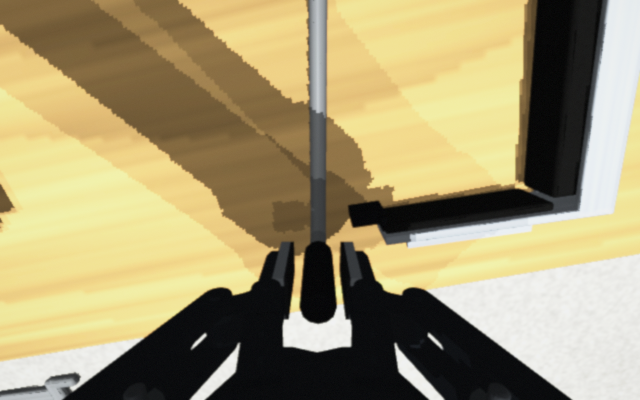

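Emit:
apply_moves(deltas=[[[-0.48, 0, 0.015], [0, 0.034, 0]], [[-0.48, 0, 0.015], [0, 0.034, 0]], [[-0.48, 0, 0.015], [0, 0.034, 0]], [[-0.48, 0, 0.015], [0, 0.034, 0]], [[-0.48, 0, 0.015], [0, 0.034, 0]], [[-0.48, 0, 0.015], [0, 0.034, 0]]])

```text
clock: 3.95
tcp_pos: [0.6345, 0.0792, 0.082]
tcp_rot: [0.614, -0.614, -0.352, 0.349]
contact_force: [0.5, 0.2, 0.4]
grip_width: 0.301
```

```bash
cat >> h.py <<'E'
def arc():
    s,M=st();h=np.array([.437,.187]);v=s['tcp_pos'][:2]-h;a=np.arctan2(v[1],v[0]);print('r',np.hypot(*v).round(4),'gate',(-a-.038).round(3))
    to(h[0]+.225*np.cos(a),h[1]+.225*np.sin(a),.082,a+np.pi/2)
E
python3 -c "
from h import *
arc()"
```

```text
t 3.95 p [0.6345 0.0792 0.082 ] yaw 1.038 down [ 0.003  0.003 -1.   ] F [0.54 0.21 0.41] g 0.301 q [ 0.24  0.71 -0.57  1.69  0.47  0.88  0.51]
r 0.225 gate 0.461
t 3.95 p [0.6345 0.0792 0.082 ] yaw 1.038 down [ 0.003  0.003 -1.   ] F [0.54 0.21 0.41] g 0.301 q [ 0.24  0.71 -0.57  1.69  0.47  0.88  0.51]
tool shift shares [-0.  0.  0.]
turn shares [ 0.001 -0.022  0.002]
```

Emit:
apply_moves(deltas=[[[-0.48, 0, 0.015], [0, 0.03, 0]], [[-0.48, 0, 0.015], [0, 0.03, 0]], [[-0.48, 0, 0.015], [0, 0.034, 0]], [[-0.48, 0, 0.015], [0, 0.034, 0]], [[-0.48, 0, 0.015], [0, 0.034, 0]], [[-0.48, 0, 0.015], [0, 0.034, 0]], [[-0.48, 0, 0.015], [0, 0.034, 0]], [[-0.48, 0, 0.015], [0, 0.034, 0]], [[-0.48, 0, 0.015], [0, 0.034, 0]], [[-0.48, 0, 0.015], [0, 0.034, 0]]])

```text
clock: 4.95
tcp_pos: [0.5537, -0.0046, 0.088]
tcp_rot: [0.686, -0.686, -0.18, 0.166]
contact_force: [1.1, 0.1, -0.7]
grip_width: 0.301
```

```bash
python3 -c "
from h import *
arc()"
```

```text
t 4.95 p [ 0.5537 -0.0046  0.088 ] yaw 0.494 down [ 0.019  0.005 -1.   ] F [ 1.09  0.12 -0.7 ] g 0.301 q [ 0.33  0.54 -0.46  1.93  0.35  0.73  0.16]
r 0.2243 gate 0.986
t 4.95 p [ 0.5537 -0.0046  0.088 ] yaw 0.494 down [ 0.019  0.005 -1.   ] F [ 1.09  0.12 -0.7 ] g 0.301 q [ 0.33  0.54 -0.46  1.93  0.35  0.73  0.16]
tool shift shares [-0.    0.24 -0.03]
turn shares [ 0.003 -0.034  0.012]
```

Emit:
apply_moves(deltas=[[[-0.48, 0.05, 0.01], [0, 0.028, 0.006]], [[-0.48, 0.05, 0.01], [0, 0.028, 0.006]], [[-0.48, 0.03, 0.015], [0, 0.034, 0]], [[-0.48, 0.03, 0.015], [0, 0.034, 0]], [[-0.48, 0.03, 0.015], [0, 0.034, 0]], [[-0.48, 0.03, 0.015], [0, 0.034, 0]], [[-0.48, 0.03, 0.015], [0, 0.034, 0]], [[-0.48, 0.03, 0.015], [0, 0.034, 0]]])

```text
clock: 5.75
tcp_pos: [0.4674, -0.0325, 0.0864]
tcp_rot: [-0.705, 0.708, 0.031, -0.018]
contact_force: [-0.1, 0.5, -0.1]
grip_width: 0.302
```

```bash
python3 -c "
from h import *
arc()"
```

```text
t 5.75 p [ 0.4674 -0.0325  0.0864] yaw 0.069 down [ 0.019 -0.004 -1.   ] F [-0.1   0.51 -0.14] g 0.302 q [ 0.33  0.41 -0.37  2.13  0.26  0.62 -0.15]
r 0.2216 gate 1.395
t 5.75 p [ 0.4674 -0.0325  0.0864] yaw 0.069 down [ 0.019 -0.004 -1.   ] F [-0.1   0.51 -0.14] g 0.302 q [ 0.33  0.41 -0.37  2.13  0.26  0.62 -0.15]
tool shift shares [ 0.01  0.18 -0.14]
turn shares [ 0.004 -0.044  0.012]
```

Emit:
apply_moves(deltas=[[[-0.48, 0.03, -0.05], [0, 0.02, 0.01]], [[-0.48, 0.03, -0.03], [0, 0.02, 0]], [[-0.48, 0.03, 0], [0, 0.02, 0]], [[-0.48, 0.03, 0.015], [0, 0.02, 0]], [[-0.3, 0.0, 0.015], [0, 0.02, 0]]])

```text
clock: 6.25
tcp_pos: [0.4102, -0.0341, 0.0843]
tcp_rot: [-0.705, 0.708, -0.032, 0.037]
contact_force: [1.0, -0.1, 0.1]
grip_width: 0.296
```

```bash
python3 -c "
from h import *
arc()"
```

```text
t 6.25 p [ 0.4102 -0.0341  0.0843] yaw -0.098 down [ 0.006 -0.005 -1.   ] F [ 0.96 -0.14  0.12] g 0.296 q [ 0.32  0.34 -0.34  2.25  0.21  0.58 -0.29]
r 0.2227 gate 1.654
t 6.25 p [ 0.4102 -0.0341  0.0843] yaw -0.098 down [ 0.006 -0.005 -1.   ] F [ 0.96 -0.14  0.12] g 0.296 q [ 0.32  0.34 -0.34  2.25  0.21  0.58 -0.29]
tool shift shares [-0.    0.09 -0.09]
turn shares [0.003 0.014 0.004]
```

Emit:
apply_moves(deltas=[[[-0.2, 0.0, -0.05], [0, 0.01, 0]], [[-0.2, 0.0, -0.03], [0, 0, 0]], [[0, 0, 0], [0, 0, 0]]])

```text
clock: 6.55
tcp_pos: [0.405, -0.0345, 0.0858]
tcp_rot: [-0.705, 0.707, -0.034, 0.048]
contact_force: [0.7, 0.0, 1.1]
grip_width: 0.302
```

```bash
python3 -c "
from h import *
arc()"
```

```text
t 6.55 p [ 0.405  -0.0345  0.0858] yaw -0.116 down [ 0.019 -0.004 -1.   ] F [0.67 0.03 1.13] g 0.302 q [ 0.32  0.32 -0.34  2.27  0.21  0.56 -0.3 ]
r 0.2238 gate 1.676
t 6.55 p [ 0.405  -0.0345  0.0858] yaw -0.116 down [ 0.019 -0.004 -1.   ] F [0.67 0.03 1.13] g 0.302 q [ 0.32  0.32 -0.34  2.27  0.21  0.56 -0.3 ]
tool shift shares [-0.    0.15 -0.05]
turn shares [0.001 0.018 0.013]
```

Emit:
apply_moves(deltas=[[[-0.25, 0.0, 0], [0, 0.01, 0]], [[-0.25, 0.0, 0], [0, 0, 0]], [[-0.2, 0, 0], [0, 0, 0]]])

```text
clock: 6.85
tcp_pos: [0.4045, -0.0333, 0.0892]
tcp_rot: [0.705, -0.705, 0.029, -0.066]
contact_force: [11.3, -2.5, -6.7]
grip_width: 0.296
```

```bash
python3 -c "
from h import *
arc()
p,d=ctrl.grab_frame('side');cv2.imwrite('pics/s3.png',cv2.resize(p[150:350,200:440,::-1],(792,594)))
p,d=ctrl.grab_frame('wrist');cv2.imwrite('pics/w3.png',p[:,:,::-1])
"
```

```text
t 6.85 p [ 0.4045 -0.0333  0.0892] yaw -0.135 down [ 0.053 -0.003 -0.999] F [11.26 -2.53 -6.72] g 0.296 q [ 0.32  0.29 -0.34  2.3   0.2   0.52 -0.31]
r 0.2227 gate 1.679
t 6.85 p [ 0.4045 -0.0333  0.0892] yaw -0.135 down [ 0.053 -0.003 -0.999] F [11.26 -2.53 -6.72] g 0.296 q [ 0.32  0.29 -0.34  2.3   0.2   0.52 -0.31]
tool shift shares [-0.02  0.29 -0.09]
turn shares [-0.003  0.007  0.034]
```

View pics/s3.png

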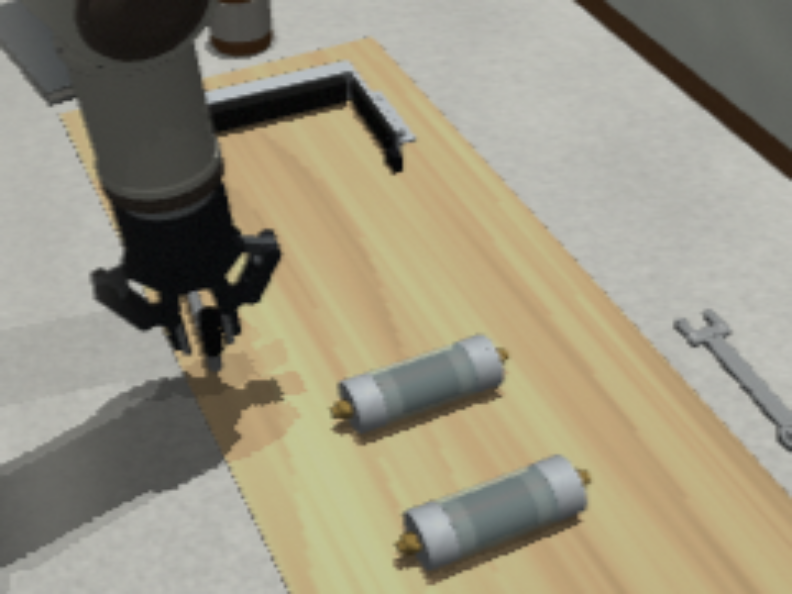

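View pics/w3.png

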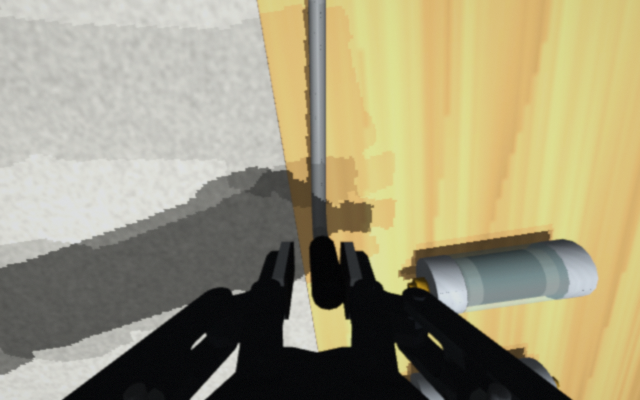

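Emit:
apply_moves(deltas=[[[0.25, -0.1, 0], [0, 0, 0.034]], [[0, -0.6, 0], [0, 0, 0]], [[0, -0.7, 0], [0, 0, 0]], [[0, -0.8, 0], [0, 0, 0]], [[0, -0.8, 0], [0, 0, 0]], [[0, -0.8, 0], [0, 0, 0]], [[0, -0.8, 0], [0, 0, 0]]])

```text
clock: 7.65
tcp_pos: [0.4056, -0.0338, 0.2052]
tcp_rot: [0.707, -0.703, 0.054, -0.044]
contact_force: [0.6, -0.4, 0.0]
grip_width: 0.3
```

```bash
python3 -c "
from h import *
print('target behind trap1'); to(.545,-.172,.15,-.038)
p,d=ctrl.grab_frame('side');cv2.imwrite('pics/s4.png',cv2.resize(p[150:350,200:440,::-1],(792,594)));np.savez('side4.npz',p=p,d=d)
"
```

```text
target behind trap1
t 7.65 p [ 0.4056 -0.0338  0.2052] yaw -0.139 down [-0.014  0.007 -1.   ] F [ 0.57 -0.36  0.04] g 0.3 q [ 0.4   0.11 -0.4   2.15  0.05  0.9  -0.16]
tool shift shares [ 6.32  2.09 -4.71]
turn shares [-0.004 -0.064 -0.009]
```

View pics/s4.png

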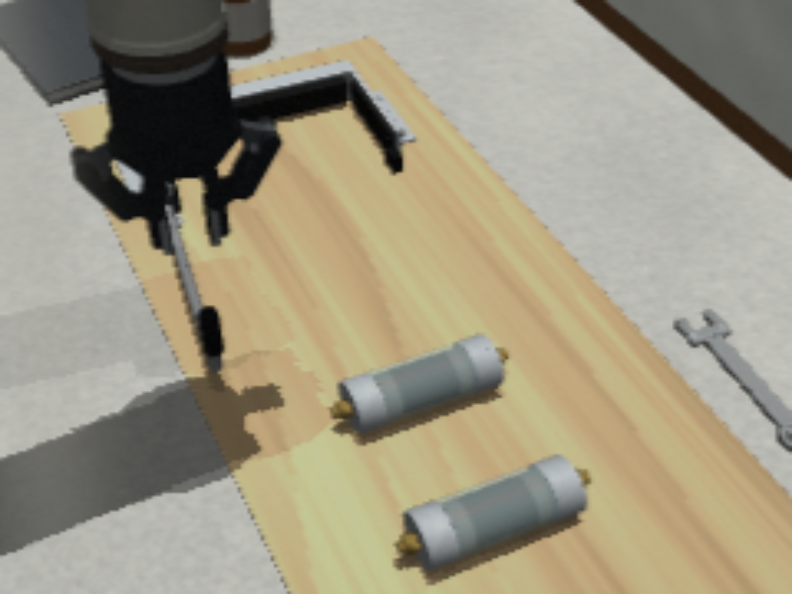

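Emit:
apply_moves(deltas=[[[0.9, 0, -0.7], [0, -0.01, 0]], [[0.9, 0, -0.7], [0, -0.01, 0]], [[0.9, 0, -0.7], [0, -0.01, 0]], [[0.9, 0, -0.7], [0, -0.01, 0]], [[0.9, 0.3, -0.7], [0, -0.01, 0]], [[0.9, 0.3, -0.6], [0, -0.01, 0]], [[0.9, 0.3, -0.5], [0, 0, 0]], [[0, 0, 0], [0, 0, 0]]], grip=-0.2)

```text
clock: 8.5
tcp_pos: [0.5533, -0.1661, 0.18]
tcp_rot: [0.709, -0.705, 0.021, -0.01]
contact_force: [-0.6, 1.0, -0.1]
grip_width: 0.603
```

```bash
python3 -c "
from h import *
to(.545,-.174,.1,-.038)
"
```

```text
t 8.5 p [ 0.5533 -0.1661  0.18  ] yaw -0.043 down [-0.015  0.005 -1.   ] F [-0.57  1.   -0.13] g 0.603 q [ 0.48  0.44 -0.3   1.79  0.15  0.96  0.07]
tool shift shares [-0.27  3.2  -0.34]
turn shares [-0.003 -0.003 -0.01 ]
```

Emit:
apply_moves(deltas=[[[-0.3, 0.4, -0.3], [-0.003, 0, -0.01]], [[0, 0.7, 0], [0, 0, 0]], [[0, 0.8, 0], [0, 0, 0]], [[0, 0.7, 0], [0, 0, 0]], [[0, 0, 0], [0, 0, 0]]])

```text
clock: 9.0
tcp_pos: [0.5401, -0.1705, 0.1107]
tcp_rot: [0.708, -0.706, 0.018, -0.013]
contact_force: [-0.3, -1.4, -0.5]
grip_width: 0.599
```

```bash
python3 -c "
from h import *
to(.545,-.174,.025,-.038)
p,d=ctrl.grab_frame('side');cv2.imwrite('pics/s5.png',cv2.resize(p[150:350,200:440,::-1],(792,594)))
p,d=ctrl.grab_frame('wrist');cv2.imwrite('pics/w5.png',p[:,:,::-1])
"
```

```text
t 9.0 p [ 0.5401 -0.1705  0.1107] yaw -0.044 down [-0.007  0.003 -1.   ] F [-0.33 -1.35 -0.51] g 0.599 q [ 0.48  0.51 -0.28  1.87  0.19  0.8   0.06]
tool shift shares [ 0.22  3.43 -0.14]
turn shares [-0.002 -0.004 -0.004]
```

View pics/s5.png

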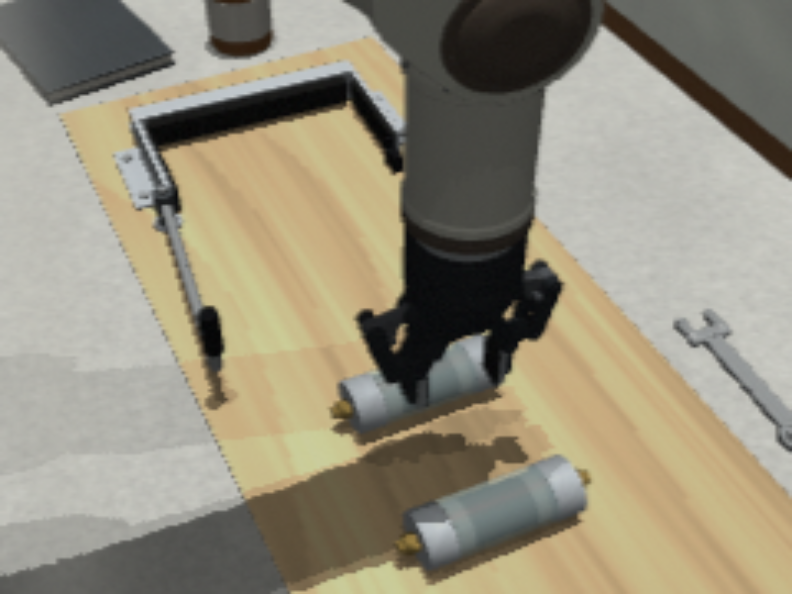

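View pics/w5.png

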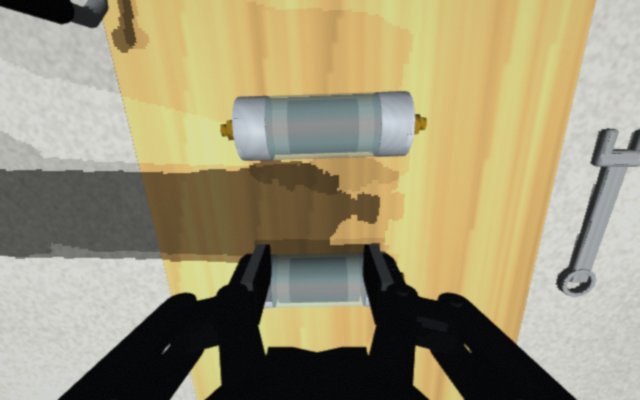

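```bash
python3 -c "
from h import *
print(ray('wrist',323,158,.026),ray('wrist',233,160,.026),ray('wrist',413,155,.026), ray('wrist',323,126,.049),'trap2',ray('wrist',317,256,.049),ray('wrist',317,256,.026))
"
```

```text
[ 0.54868703 -0.12868174  0.026     ] [ 0.47978962 -0.12725284  0.026     ] [ 0.61707362 -0.12933345  0.026     ] [ 0.54922627 -0.10298738  0.049     ] trap2 [ 0.54106243 -0.1998689   0.049     ] [ 0.54042207 -0.21335314  0.026     ]
```

Emit:
apply_moves(deltas=[[[0.1, 0.6, -0.1], [0, 0, 0]], [[0.1, 0.7, 0], [0, 0, 0]], [[0, 0.7, 0], [0, 0, 0]], [[0, 0.6, 0], [0, 0, 0]], [[0, 0.2, 0], [0, 0, 0]], [[0, 0, 0], [0, 0, 0]]])

```text
clock: 9.7
tcp_pos: [0.551, -0.175, 0.043]
tcp_rot: [-0.706, 0.707, -0.014, 0.018]
contact_force: [0.1, 0.1, 0.9]
grip_width: 0.6
```

```bash
python3 -c "
from h import *
to(.547,-.16,.025,-.038)
"
```

```text
t 9.7 p [ 0.551 -0.175  0.043] yaw -0.044 down [ 0.006 -0.001 -1.   ] F [0.14 0.08 0.91] g 0.6 q [ 0.45  0.62 -0.25  1.87  0.23  0.67  0.02]
tool shift shares [-0.19  0.72  0.59]
turn shares [ 0.001 -0.004  0.004]
```

Emit:
apply_moves(deltas=[[[-0.15, 0.5, 0], [0, 0, 0]], [[0, 0.2, 0.1], [0, 0, 0]], [[0, 0, 0.2], [0, 0, 0]], [[0, 0, 0.2], [0, 0, 0]], [[0, 0, 0.2], [0, 0, 0]]])

```text
clock: 10.2
tcp_pos: [0.5489, -0.157, 0.0254]
tcp_rot: [-0.706, 0.708, -0.013, 0.019]
contact_force: [0.5, -0.0, -0.1]
grip_width: 0.598
```

```bash
cat >> h.py <<'E'
def bay():
    s,M=st();c,sn=np.cos(-.038),np.sin(-.038);v=s['tcp_pos'][:2]-np.array([.559,.2425]);b=np.array([c*v[0]+sn*v[1],-sn*v[0]+c*v[1]])
    print('bay xy mm',(b*1000).round(1)); to(*(np.array([.559,.2425])+(b[1])*np.array([.038,1])),.025,-.038)
E
python3 -c "
from h import *
bay()
"
```

```text
t 10.2 p [ 0.5489 -0.157   0.0254] yaw -0.046 down [ 0.008 -0.002 -1.   ] F [ 0.48 -0.   -0.11] g 0.598 q [ 0.42  0.64 -0.24  1.89  0.24  0.62 -0.02]
bay xy mm [   5.1 -399.6]
t 10.2 p [ 0.5489 -0.157   0.0254] yaw -0.046 down [ 0.008 -0.002 -1.   ] F [ 0.48 -0.   -0.11] g 0.598 q [ 0.42  0.64 -0.24  1.89  0.24  0.62 -0.02]
tool shift shares [-0.2   0.01 -0.01]
turn shares [ 0.001 -0.005  0.005]
```

Emit:
apply_moves(deltas=[[[-0.02, 0, 0.15], [0, 0, 0]], [[0, 0, 0.15], [0, 0, 0]], [[0, 0, 0.15], [0, 0, 0]], [[0, 0, 0.15], [0, 0, 0]], [[0, 0, 0.15], [0, 0, 0]], [[0, 0, 0.15], [0, 0, 0]], [[0, 0, 0.15], [0, 0, 0]], [[0, 0, 0.15], [0, 0, 0]]])

```text
clock: 11.0
tcp_pos: [0.5511, -0.1239, 0.0267]
tcp_rot: [-0.706, 0.708, -0.012, 0.019]
contact_force: [-0.6, -0.1, -0.2]
grip_width: 0.602
```

```bash
python3 -c "
from h import *
bay()
p,d=ctrl.grab_frame('wrist');cv2.imwrite('pics/w6.png',p[:,:,::-1])
"
```

```text
t 11.0 p [ 0.5511 -0.1239  0.0267] yaw -0.044 down [ 0.01  -0.003 -1.   ] F [-0.61 -0.08 -0.2 ] g 0.602 q [ 0.36  0.63 -0.24  1.91  0.24  0.62 -0.08]
bay xy mm [   6.  -366.5]
t 11.0 p [ 0.5511 -0.1239  0.0267] yaw -0.044 down [ 0.01  -0.003 -1.   ] F [-0.61 -0.08 -0.2 ] g 0.602 q [ 0.36  0.63 -0.24  1.91  0.24  0.62 -0.08]
tool shift shares [-0.24  0.07 -0.01]
turn shares [ 0.002 -0.004  0.007]
```

View pics/w6.png

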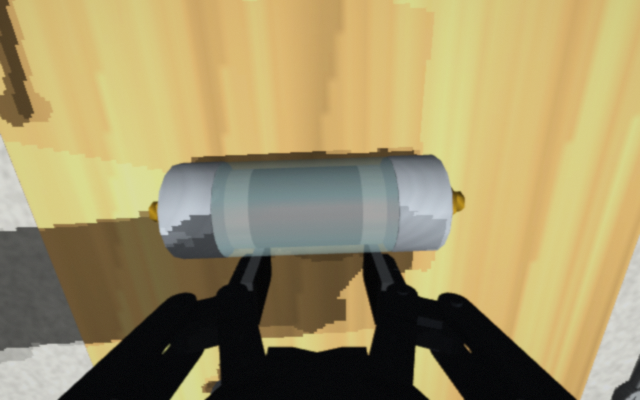

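Emit:
apply_moves(deltas=[[[-0.02, 0.02, 0.15], [0, -0.004, 0.006]], [[-0.02, 0.02, 0.2], [0, 0, 0]], [[-0.02, 0.02, 0.2], [0, 0, 0]], [[-0.02, 0.02, 0.25], [0, 0, 0]], [[-0.02, 0.02, 0.3], [0, 0, 0]], [[-0.02, 0.02, 0.3], [0, 0, 0]], [[-0.02, 0.02, 0.3], [0, 0, 0]], [[-0.02, 0.02, 0.3], [0, 0, 0]], [[-0.02, 0.02, 0.3], [0, 0, 0]], [[-0.02, 0.02, 0.3], [0, 0, 0]]])

```text
clock: 12.05
tcp_pos: [0.5482, -0.0525, 0.0211]
tcp_rot: [-0.706, 0.708, -0.013, 0.013]
contact_force: [0.4, -0.6, 0.7]
grip_width: 0.602
```

```bash
python3 -c "
from h import *
bay()
p,d=ctrl.grab_frame('wrist');cv2.imwrite('pics/w7.png',p[:,:,::-1])
"
```

```text
t 12.05 p [ 0.5482 -0.0525  0.0211] yaw -0.037 down [ 0.    -0.002 -1.   ] F [ 0.41 -0.55  0.66] g 0.602 q [ 0.23  0.63 -0.23  1.94  0.25  0.6  -0.2 ]
bay xy mm [   0.4 -295.2]
t 12.05 p [ 0.5482 -0.0525  0.0211] yaw -0.037 down [ 0.    -0.002 -1.   ] F [ 0.41 -0.55  0.66] g 0.602 q [ 0.23  0.63 -0.23  1.94  0.25  0.6  -0.2 ]
tool shift shares [-0.02 -0.16 -0.01]
turn shares [0.001 0.    0.   ]
```

View pics/w7.png

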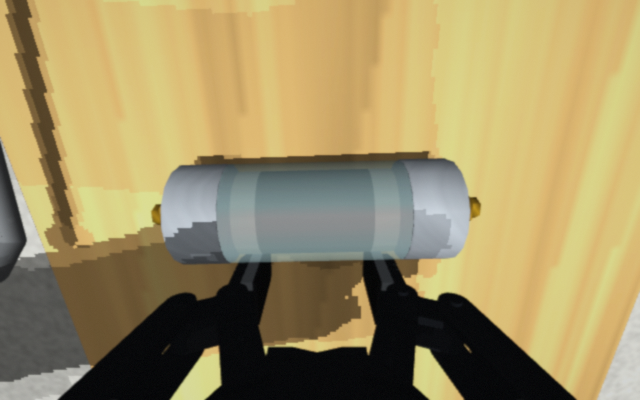

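Emit:
apply_moves(deltas=[[[0, -0.05, 0.3], [0, 0, 0]], [[0, -0.05, 0.3], [0, 0, 0]], [[0, 0, 0.3], [0, 0, 0]], [[0, 0, 0.3], [0, 0, 0]], [[0, 0, 0.3], [0, 0, 0]], [[0, 0, 0.3], [0, 0, 0]], [[0, 0, 0.3], [0, 0, 0]], [[0, 0, 0.3], [0, 0, 0]], [[0, 0, 0.3], [0, 0, 0]], [[0, 0, 0.3], [0, 0, 0]], [[0, 0, 0.3], [0, 0, 0]], [[0, 0, 0.3], [0, 0, 0]]])

```text
clock: 13.3
tcp_pos: [0.5517, 0.0466, 0.0236]
tcp_rot: [-0.707, 0.707, -0.013, 0.013]
contact_force: [-0.3, -0.4, 0.2]
grip_width: 0.6
```

```bash
python3 -c "
from h import *
bay()
"
```

```text
t 13.3 p [0.5517 0.0466 0.0236] yaw -0.037 down [-0.    -0.001 -1.   ] F [-0.31 -0.36  0.25] g 0.6 q [ 0.05  0.63 -0.23  1.93  0.24  0.61 -0.37]
bay xy mm [ 1.00e-01 -1.96e+02]
t 13.3 p [0.5517 0.0466 0.0236] yaw -0.037 down [-0.    -0.001 -1.   ] F [-0.31 -0.36  0.25] g 0.6 q [ 0.05  0.63 -0.23  1.93  0.24  0.61 -0.37]
tool shift shares [-0.   -0.06 -0.01]
turn shares [ 0.001  0.001 -0.   ]
```

Emit:
apply_moves(deltas=[[[0, -0.02, 0.3], [0, 0, 0]], [[0, 0, 0.3], [0, 0, 0]], [[0, 0, 0.3], [0, 0, 0]], [[0, 0, 0.3], [0, 0, 0]], [[0, 0, 0.3], [0, 0, 0]], [[0, 0, 0.3], [0, 0, 0]], [[0, 0, 0.3], [0, 0, 0]], [[0, 0, 0.3], [0, 0, 0]], [[0, 0, 0.3], [0, 0, 0]], [[0, 0, 0.3], [0, 0, 0]], [[0, 0, 0.3], [0, 0, 0]], [[0, 0, 0.3], [0, 0, 0]]])

```text
clock: 14.5
tcp_pos: [0.5551, 0.1447, 0.0239]
tcp_rot: [-0.706, 0.707, -0.013, 0.013]
contact_force: [-0.9, -0.7, 0.2]
grip_width: 0.598
```

```bash
python3 -c "
from h import *
bay()
p,d=ctrl.grab_frame('wrist');cv2.imwrite('pics/w8.png',p[:,:,::-1])
"
```

```text
t 14.5 p [0.5551 0.1447 0.0239] yaw -0.037 down [-0.    -0.001 -1.   ] F [-0.94 -0.68  0.22] g 0.598 q [-0.12  0.65 -0.23  1.88  0.24  0.64 -0.54]
bay xy mm [ -0.2 -97.9]
t 14.5 p [0.5551 0.1447 0.0239] yaw -0.037 down [-0.    -0.001 -1.   ] F [-0.94 -0.68  0.22] g 0.598 q [-0.12  0.65 -0.23  1.88  0.24  0.64 -0.54]
tool shift shares [ 0.01 -0.04 -0.  ]
turn shares [ 0.001  0.001 -0.   ]
```

View pics/w8.png

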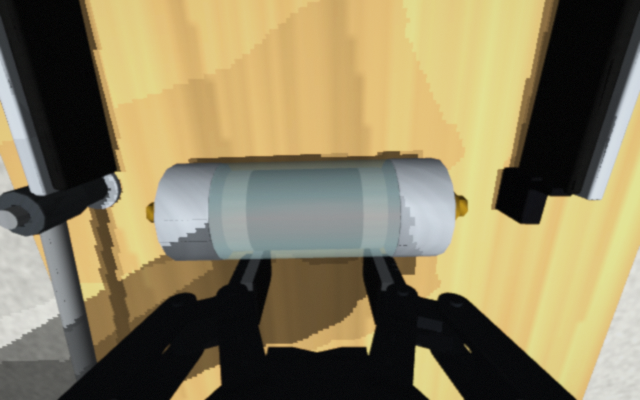

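Emit:
apply_moves(deltas=[[[0, -0.02, 0.28], [0, 0, 0]], [[0, 0, 0.28], [0, 0, 0]], [[0, 0, 0.28], [0, 0, 0]], [[0, 0, 0.28], [0, 0, 0]], [[0, 0, 0.28], [0, 0, 0]], [[0, 0, 0.25], [0, 0, 0]], [[0, 0, 0.25], [0, 0, 0]], [[0, 0, 0.2], [0, 0, 0]], [[0, 0, 0.15], [0, 0, 0]]])

```text
clock: 15.45
tcp_pos: [0.5571, 0.2078, 0.0244]
tcp_rot: [-0.707, 0.707, -0.012, 0.012]
contact_force: [-0.8, 0.2, 1.3]
grip_width: 0.599
```

```bash
python3 -c "
from h import *
bay()
p,d=ctrl.grab_frame('wrist');cv2.imwrite('pics/w9.png',p[:,:,::-1])
"
```

```text
t 15.45 p [0.5571 0.2078 0.0244] yaw -0.035 down [-0. -0. -1.] F [-0.79  0.24  1.28] g 0.599 q [-0.23  0.67 -0.23  1.83  0.23  0.67 -0.63]
bay xy mm [ -0.6 -34.8]
t 15.45 p [0.5571 0.2078 0.0244] yaw -0.035 down [-0. -0. -1.] F [-0.79  0.24  1.28] g 0.599 q [-0.23  0.67 -0.23  1.83  0.23  0.67 -0.63]
tool shift shares [ 0.02 -0.02 -0.  ]
turn shares [ 0.     0.002 -0.   ]
```

View pics/w9.png

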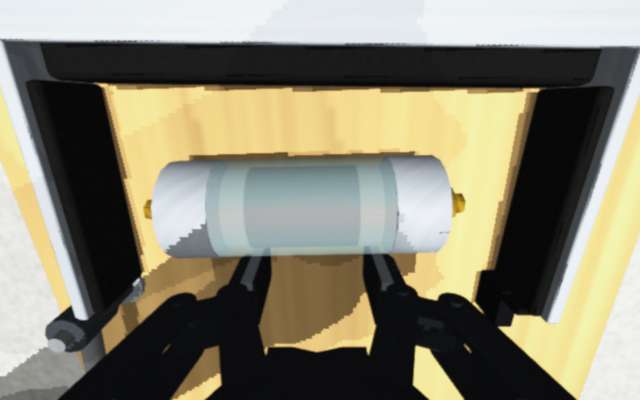

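```bash
cat > an.py <<'E'
from h import *
import sys
p,d=ctrl.grab_frame('wrist');np.savez('w.npz',p=p,d=d)
P=cloud('wrist',d)
ok=(d>0)
Bm=np.array([[np.cos(.038),np.sin(.038)],[-np.sin(.038),np.cos(.038)]]).T if 0 else None
c,s=np.cos(-.038),np.sin(-.038);v=P[...,:2]-np.array([.559,.2425])
b=np.stack([c*v[...,0]+s*v[...,1],-s*v[...,0]+c*v[...,1]],-1)*1000
np.save('b.npy',np.dstack([b,P[...,2]*1000]))
z=P[...,2]*1000
m=ok&(abs(b[...,0])<58)&(b[...,1]>-60)&(b[...,1]<60)&(z>47)&(z<54)
print('trap top n',m.sum(),'fit y(x)',np.polyfit(b[m][:,0],b[m][:,1],1).round(4))
m=ok&(abs(b[...,0])<90)&(b[...,1]>45)&(b[...,1]<80)&(z>40)&(z<46)
e=b[m];
if len(e):
  bins=np.arange(-80,81,20);idx=np.digitize(e[:,0],bins)
  print('pad inner edge y by x',[(bins[k-1]+10,np.percentile(e[idx==k][:,1],1).round(1)) for k in np.unique(idx) if 0<k<9])
m=ok&(abs(b[...,1])<40)&(z>40)&(z<46)
for sg in(-1,1):
    e=b[m&(sg*b[...,0]>90)&(sg*b[...,0]<130)]
    if len(e)>20: print('rail',sg,np.polyfit(e[:,1],e[:,0],1).round(4))
E
python3 an.py
```

```text
trap top n 12106 fit y(x) [0.018  1.7808]
pad inner edge y by x [(np.int64(-70), np.float64(67.7)), (np.int64(-50), np.float64(67.5)), (np.int64(-30), np.float64(67.5)), (np.int64(-10), np.float64(67.3)), (np.int64(10), np.float64(67.1)), (np.int64(30), np.float64(67.1)), (np.int64(50), np.float64(66.9)), (np.int64(70), np.float64(66.7))]
rail -1 [ 7.900000e-03 -1.100001e+02]
rail 1 [7.100000e-03 1.108465e+02]
```

Emit:
apply_moves(deltas=[[[0, 0, -0.25], [0, 0, 0]], [[-0.05, 0.1, 0], [0, 0.008, 0]], [[-0.05, 0.1, 0], [0, 0, 0]], [[0, 0, 0], [0, 0, 0]]], grip=-0.7)

```text
clock: 15.95
tcp_pos: [0.5541, 0.1995, 0.0189]
tcp_rot: [-0.707, 0.707, -0.018, 0.018]
contact_force: [0.3, 0.6, -0.3]
grip_width: 0.848
```

```bash
sed -i 's/\.038/.045/g' an.py; sed -i '/def bay/,$s/\.038/.045/g' h.py; python3 -c "
from h import *
bay()
p,d=ctrl.grab_frame('wrist');cv2.imwrite('pics/w10.png',p[:,:,::-1])
"; python3 an.py
```

```text
t 15.95 p [0.5541 0.1995 0.0189] yaw -0.05 down [-0.    -0.001 -1.   ] F [ 0.27  0.55 -0.28] g 0.848 q [-0.22  0.68 -0.22  1.84  0.23  0.65 -0.63]
bay xy mm [ -3.  -43.1]
t 15.95 p [0.5541 0.1995 0.0189] yaw -0.05 down [-0.    -0.001 -1.   ] F [ 0.27  0.55 -0.28] g 0.848 q [-0.22  0.68 -0.22  1.84  0.23  0.65 -0.63]
tool shift shares [ 0.12 -0.25 -0.  ]
turn shares [ 0.001 -0.003 -0.   ]
trap top n 15570 fit y(x) [0.0282 7.9395]
pad inner edge y by x [(np.int64(-70), np.float64(63.5)), (np.int64(-50), np.float64(62.3)), (np.int64(-30), np.float64(62.1)), (np.int64(-10), np.float64(63.3)), (np.int64(10), np.float64(61.1)), (np.int64(30), np.float64(62.6)), (np.int64(50), np.float64(62.6)), (np.int64(70), np.float64(63.3))]
rail -1 [ 2.600000e-03 -1.096323e+02]
rail 1 [-1.530000e-02  1.104846e+02]
```

View pics/w10.png

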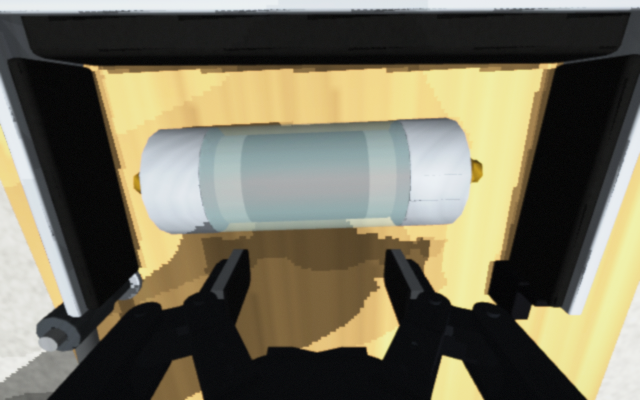

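Emit:
apply_moves(deltas=[[[0, -0.1, 0.15], [0, 0, 0]], [[0, 0, 0.15], [0, 0, 0]], [[0, 0, 0.15], [0, 0, 0]], [[0, 0, 0.15], [0, 0, 0]], [[0, 0, 0.15], [0, 0, 0]], [[0, 0, 0.15], [0, 0, 0]], [[0, 0, 0.15], [0, 0, 0]]])

```text
clock: 16.75
tcp_pos: [0.5562, 0.2286, 0.0223]
tcp_rot: [-0.707, 0.707, -0.017, 0.018]
contact_force: [0.3, -0.4, -0.0]
grip_width: 0.85
```

```bash
python3 -c "
from h import *
bay()
p,d=ctrl.grab_frame('wrist');cv2.imwrite('pics/w11.png',p[:,:,::-1])
"; python3 an.py
```

```text
t 16.75 p [0.5562 0.2286 0.0223] yaw -0.05 down [ 0.001 -0.    -1.   ] F [ 0.27 -0.36 -0.  ] g 0.85 q [-0.26  0.69 -0.22  1.81  0.23  0.67 -0.67]
bay xy mm [ -2.1 -14. ]
t 16.75 p [0.5562 0.2286 0.0223] yaw -0.05 down [ 0.001 -0.    -1.   ] F [ 0.27 -0.36 -0.  ] g 0.85 q [-0.26  0.69 -0.22  1.81  0.23  0.67 -0.67]
tool shift shares [ 0.09 -0.11 -0.  ]
turn shares [ 0.    -0.003  0.001]
trap top n 12308 fit y(x) [ 0.0262 22.7572]
pad inner edge y by x [(np.int64(-70), np.float64(67.6)), (np.int64(-50), np.float64(67.6)), (np.int64(-30), np.float64(67.8)), (np.int64(-10), np.float64(67.8)), (np.int64(10), np.float64(67.7)), (np.int64(30), np.float64(67.6)), (np.int64(50), np.float64(67.5)), (np.int64(70), np.float64(67.8))]
rail -1 [ 3.600000e-03 -1.100913e+02]
rail 1 [2.000000e-04 1.107832e+02]
```

View pics/w11.png

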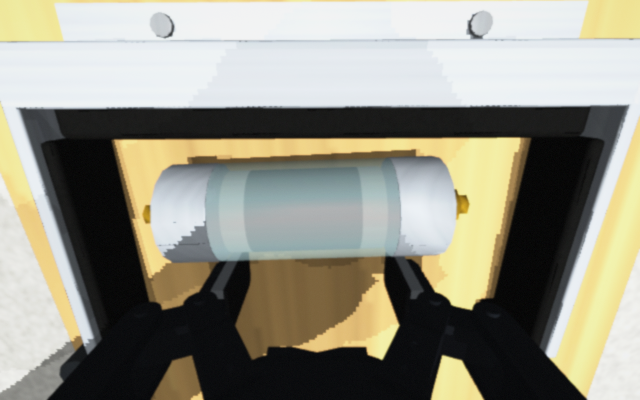

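Emit:
apply_moves(deltas=[[[0, -0.05, 0.12], [0, 0, 0]], [[0, 0, 0.12], [0, 0, 0]], [[0, 0, 0.12], [0, 0, 0]], [[0, 0, 0.12], [0, 0, 0]]])

```text
clock: 17.25
tcp_pos: [0.5566, 0.2405, 0.0236]
tcp_rot: [-0.706, 0.707, -0.018, 0.018]
contact_force: [-1.0, -2.0, 1.8]
grip_width: 0.85
```

```bash
python3 -c "
from h import *
bay()
p,d=ctrl.grab_frame('wrist');cv2.imwrite('pics/w12.png',p[:,:,::-1])
"; python3 an.py
```

```text
t 17.25 p [0.5566 0.2405 0.0236] yaw -0.05 down [ 0.    -0.002 -1.   ] F [-1.03 -2.02  1.83] g 0.85 q [-0.28  0.69 -0.22  1.8   0.23  0.68 -0.69]
bay xy mm [-2.3 -2.1]
t 17.25 p [0.5566 0.2405 0.0236] yaw -0.05 down [ 0.    -0.002 -1.   ] F [-1.03 -2.02  1.83] g 0.85 q [-0.28  0.69 -0.22  1.8   0.23  0.68 -0.69]
tool shift shares [ 0.09 -0.06  0.  ]
turn shares [ 0.001 -0.003  0.   ]
trap top n 11996 fit y(x) [4.30000e-03 3.24317e+01]
pad inner edge y by x [(np.int64(-70), np.float64(45.5)), (np.int64(-50), np.float64(45.2)), (np.int64(-30), np.float64(45.2)), (np.int64(-10), np.float64(45.2)), (np.int64(10), np.float64(45.3)), (np.int64(30), np.float64(45.3)), (np.int64(50), np.float64(45.6)), (np.int64(70), np.float64(67.8))]
rail -1 [ 1.040000e-02 -1.101733e+02]
rail 1 [-8.900000e-03  1.109132e+02]
```

View pics/w12.png

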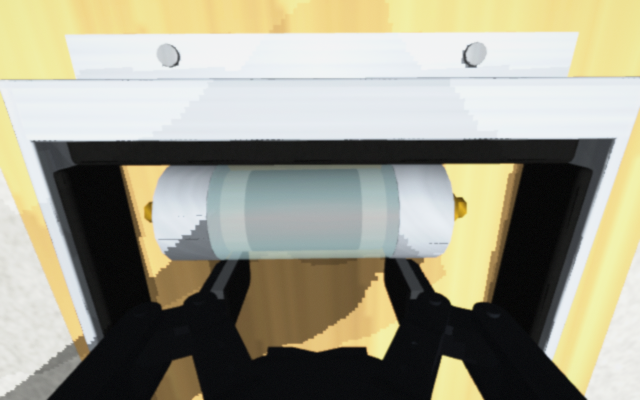

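Emit:
apply_moves(deltas=[[[0, 0, 0.06], [0, 0, 0]], [[0, 0, 0], [0, 0, 0]], [[0, 0, -0.06], [0, 0, 0]], [[0, 0, -0.06], [0, 0, 0]], [[0, 0, -0.08], [0, 0, 0]], [[0, 0, -0.1], [0, 0, 0]], [[0, 0, -0.2], [0, 0, 0]], [[0, 0, -0.4], [0, 0, 0]], [[0, 0, -0.5], [0, 0, 0]], [[0, 0, -0.5], [0, 0, 0]]])

```text
clock: 18.35
tcp_pos: [0.5542, 0.1944, 0.0235]
tcp_rot: [0.708, -0.706, 0.016, -0.017]
contact_force: [-0.5, 1.7, -0.5]
grip_width: 0.852
```

```bash
python3 -c "
from h import *
bay()
p,d=ctrl.grab_frame('wrist');cv2.imwrite('pics/w13.png',p[:,:,::-1])
"; python3 an.py
```

```text
t 18.35 p [0.5542 0.1944 0.0235] yaw -0.047 down [ 0.001  0.002 -1.   ] F [-0.53  1.66 -0.46] g 0.852 q [-0.21  0.67 -0.23  1.85  0.23  0.65 -0.62]
bay xy mm [ -2.6 -48.2]
t 18.35 p [0.5542 0.1944 0.0235] yaw -0.047 down [ 0.001  0.002 -1.   ] F [-0.53  1.66 -0.46] g 0.852 q [-0.21  0.67 -0.23  1.85  0.23  0.65 -0.62]
tool shift shares [ 0.1  -0.06 -0.  ]
turn shares [-0.001 -0.001  0.001]
trap top n 18923 fit y(x) [-2.10000e-03  3.11177e+01]
pad inner edge y by x [(np.int64(-70), np.float64(45.2)), (np.int64(-50), np.float64(45.1)), (np.int64(-30), np.float64(45.3)), (np.int64(-10), np.float64(45.2)), (np.int64(10), np.float64(45.1)), (np.int64(30), np.float64(45.2)), (np.int64(50), np.float64(45.3)), (np.int64(70), np.float64(59.0))]
rail -1 [ 2.400000e-03 -1.097561e+02]
rail 1 [-7.400000e-03  1.106495e+02]
```

View pics/w13.png

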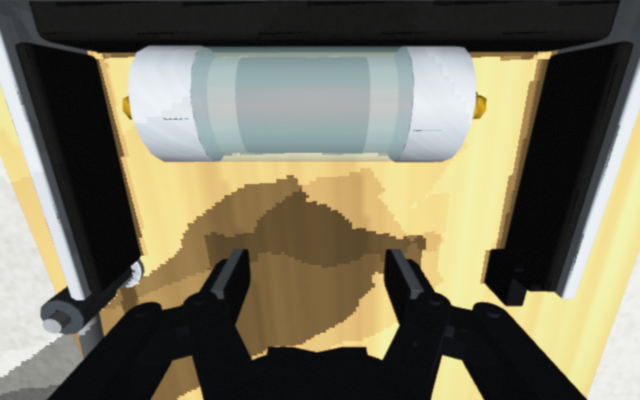

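Emit:
apply_moves(deltas=[[[0, -0.7, -0.2], [0, 0, 0]], [[0, -0.9, 0], [0, 0, 0]], [[0, -0.9, -0.3], [0, 0, 0]], [[0, -0.9, -0.9], [0, 0, 0]], [[0, -0.5, -0.9], [0, 0, 0]], [[0, 0, -0.9], [0, 0, 0]], [[0, 0, -0.9], [0, 0, 0]], [[0, 0, -0.9], [0, 0, 0]], [[0, 0, -0.9], [0, 0, 0]], [[0, 0, -0.9], [0, 0, 0]], [[0, 0, -0.9], [0, 0, 0]], [[0, 0, -0.9], [0, 0, 0]]])

```text
clock: 19.65
tcp_pos: [0.544, -0.0262, 0.1261]
tcp_rot: [0.709, -0.705, 0.014, -0.018]
contact_force: [0.2, 0.3, -1.1]
grip_width: 0.85
```

```bash
python3 -c "
from h import *
to(.539,-.31,.13,-.045)
"
```

```text
t 19.65 p [ 0.544  -0.0262  0.1261] yaw -0.046 down [ 0.006  0.005 -1.   ] F [ 0.19  0.28 -1.12] g 0.85 q [ 0.2   0.44 -0.25  1.92  0.14  0.78 -0.17]
tool shift shares [  0.32  -0.21 -11.35]
turn shares [-0.003 -0.     0.004]
```

Emit:
apply_moves(deltas=[[[0.03, -0.1, -0.95], [-0.003, 0, 0.003]], [[0.03, -0.1, -0.95], [0, 0, 0]], [[0.03, 0, -0.95], [0, 0, 0]], [[0.03, 0, -0.95], [0, 0, 0]], [[0.03, 0, -0.95], [0, 0, 0]], [[0.03, 0, -0.95], [0, 0, 0]], [[0.03, 0, -0.95], [0, 0, 0]], [[0.03, 0, -0.95], [0, 0, 0]], [[0.03, 0, -0.95], [0, 0, 0]], [[0.03, 0, -0.95], [0, 0, 0]], [[0.03, 0, -0.95], [0, 0, 0]], [[0, 0, -0.9], [0, 0, 0]]])

```text
clock: 20.85
tcp_pos: [0.5386, -0.3212, 0.1323]
tcp_rot: [0.708, -0.706, 0.014, -0.018]
contact_force: [0.7, -0.1, -0.1]
grip_width: 0.849
```

```bash
python3 -c "
from h import *
to(.539,-.31,.13,-.045)
p,d=ctrl.grab_frame('wrist');cv2.imwrite('pics/w14.png',p[:,:,::-1])
P=cloud('wrist',d);t=P[(d>0)&(P[...,1]>-.29)&(P[...,1]<-.19)&(P[...,0]>.46)&(P[...,0]<.63)&(P[...,2]>.044)&(P[...,2]<.055)]
print(t.mean(0),np.polyfit(t[:,0],t[:,1],1),t.min(0),t.max(0))
"
```

```text
t 20.85 p [ 0.5386 -0.3212  0.1323] yaw -0.046 down [ 0.005  0.002 -1.   ] F [ 0.65 -0.1  -0.13] g 0.849 q [ 0.63  0.56 -0.18  1.71  0.12  0.88  0.36]
tool shift shares [-0.01  0.09  0.45]
turn shares [-0.001 -0.001  0.003]
[ 0.53818155 -0.24091866  0.04727123] [-0.02023935 -0.23002621] [ 0.47809342 -0.25723682  0.04400148] [ 0.59814062 -0.22470809  0.0514435 ]
```

View pics/w14.png

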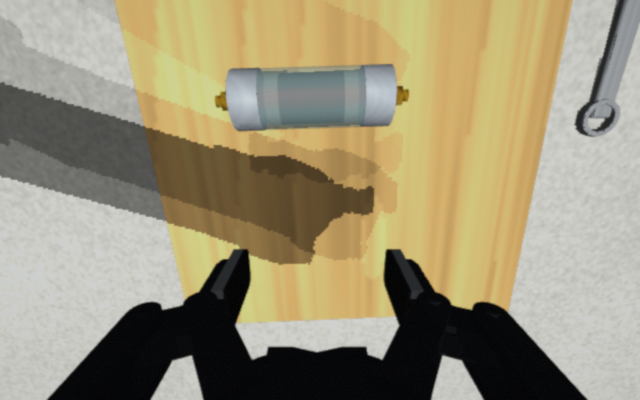

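Emit:
apply_moves(deltas=[[[0, 0.7, 0.1], [0, 0, 0]], [[0, 0.8, 0.1], [0, 0, 0]], [[0, 0.8, 0.1], [0, 0, 0]], [[0, 0.8, 0.1], [0, 0, 0]], [[0, 0.6, 0], [0, 0, 0]], [[0, 0, 0], [0, 0, 0]]])

```text
clock: 21.5
tcp_pos: [0.5387, -0.3202, 0.038]
tcp_rot: [-0.706, 0.708, -0.017, 0.024]
contact_force: [0.6, 0.4, -0.5]
grip_width: 0.851
```

```bash
python3 -c "
from h import *
to(.538,-.288,.024,-.045)
"
```

```text
t 21.5 p [ 0.5387 -0.3202  0.038 ] yaw -0.057 down [ 0.009 -0.004 -1.   ] F [ 0.62  0.35 -0.47] g 0.851 q [ 0.61  0.68 -0.15  1.75  0.15  0.71  0.32]
tool shift shares [-0.11  0.55  1.28]
turn shares [ 0.002 -0.008  0.006]
```

Emit:
apply_moves(deltas=[[[-0.05, 0.4, 0.1], [0, -0.004, 0.006]], [[-0.03, 0.15, 0.2], [0, -0.004, 0]], [[0, 0, 0.25], [0, 0, 0]], [[0, 0, 0.25], [0, 0, 0]], [[0, 0, 0.25], [0, 0, 0]], [[0, 0, 0.2], [0, 0, 0]]])

```text
clock: 22.1
tcp_pos: [0.5403, -0.2875, 0.0259]
tcp_rot: [-0.705, 0.709, -0.015, 0.017]
contact_force: [-0.5, 0.3, 0.9]
grip_width: 0.85
```

```bash
python3 -c "
from h import *
to(.538,-.28,.024,-.045)
"
```

```text
t 22.1 p [ 0.5403 -0.2875  0.0259] yaw -0.044 down [ 0.003 -0.005 -1.   ] F [-0.49  0.26  0.87] g 0.85 q [ 0.55  0.68 -0.15  1.79  0.16  0.67  0.27]
tool shift shares [-0.11  0.07  0.3 ]
turn shares [0.003 0.    0.002]
```

Emit:
apply_moves(deltas=[[[-0.05, 0.05, 0.15], [0, 0, 0]], [[0, 0, 0.12], [0, 0, 0]], [[0, 0, 0.12], [0, 0, 0]], [[0, 0, 0.12], [0, 0, 0]], [[0, 0, 0.15], [0, 0, 0]], [[0, 0, 0.2], [0, 0, 0]], [[0, 0, 0.25], [0, 0, 0]], [[0, 0, 0.3], [0, 0, 0]], [[0, 0, 0.3], [0, 0, 0]], [[0, 0, 0.3], [0, 0, 0]]])

```text
clock: 23.1
tcp_pos: [0.542, -0.2342, 0.0254]
tcp_rot: [-0.704, 0.709, -0.014, 0.018]
contact_force: [0.8, 0.1, -0.2]
grip_width: 0.849
```

```bash
python3 -c "
from h import *
bay()
p,d=ctrl.grab_frame('wrist');cv2.imwrite('pics/w15.png',p[:,:,::-1])
"
```

```text
t 23.1 p [ 0.542  -0.2342  0.0254] yaw -0.045 down [ 0.005 -0.007 -1.   ] F [ 0.83  0.11 -0.2 ] g 0.849 q [ 0.47  0.66 -0.15  1.85  0.16  0.64  0.19]
bay xy mm [   4.4 -477. ]
t 23.1 p [ 0.542  -0.2342  0.0254] yaw -0.045 down [ 0.005 -0.007 -1.   ] F [ 0.83  0.11 -0.2 ] g 0.849 q [ 0.47  0.66 -0.15  1.85  0.16  0.64  0.19]
tool shift shares [-0.18  0.02 -0.02]
turn shares [ 0.004 -0.     0.003]
```

View pics/w15.png

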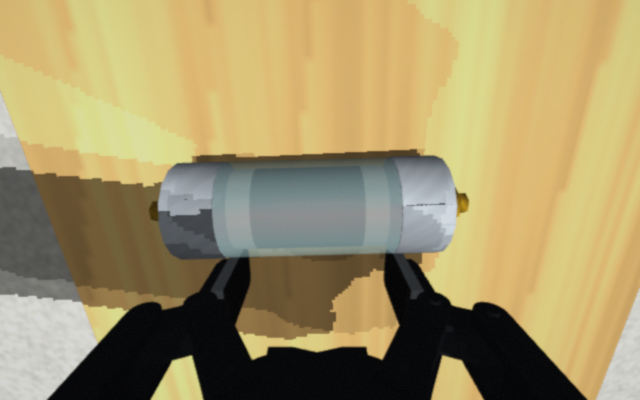

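Emit:
apply_moves(deltas=[[[-0.02, 0, 0.3], [0.004, 0, 0.003]], [[-0.02, 0, 0.3], [0, 0, 0]], [[-0.02, 0, 0.3], [0, 0, 0]], [[-0.02, 0, 0.3], [0, 0, 0]], [[-0.02, 0, 0.3], [0, 0, 0]], [[-0.02, 0, 0.3], [0, 0, 0]], [[-0.02, 0, 0.3], [0, 0, 0]], [[-0.02, 0, 0.3], [0, 0, 0]], [[-0.02, 0, 0.3], [0, 0, 0]], [[-0.02, 0, 0.3], [0, 0, 0]], [[-0.02, 0, 0.3], [0, 0, 0]], [[-0.02, 0, 0.3], [0, 0, 0]]])

```text
clock: 24.35
tcp_pos: [0.5399, -0.1342, 0.0255]
tcp_rot: [0.707, -0.707, 0.015, -0.015]
contact_force: [0.0, -0.2, 0.4]
grip_width: 0.851
```

```bash
python3 -c "
from h import *
bay()
"
```

```text
t 24.35 p [ 0.5399 -0.1342  0.0255] yaw -0.043 down [ 0.     0.001 -1.   ] F [ 0.05 -0.2   0.42] g 0.851 q [ 0.31  0.62 -0.15  1.93  0.15  0.61  0.03]
bay xy mm [  -2.1 -377.1]
t 24.35 p [ 0.5399 -0.1342  0.0255] yaw -0.043 down [ 0.     0.001 -1.   ] F [ 0.05 -0.2   0.42] g 0.851 q [ 0.31  0.62 -0.15  1.93  0.15  0.61  0.03]
tool shift shares [ 0.09  0.02 -0.02]
turn shares [-0.001  0.001  0.   ]
```

Emit:
apply_moves(deltas=[[[0, 0, 0.3], [0, 0, 0]], [[0, 0, 0.3], [0, 0, 0]], [[0, 0, 0.3], [0, 0, 0]], [[0, 0, 0.3], [0, 0, 0]], [[0, 0, 0.3], [0, 0, 0]], [[0, 0, 0.3], [0, 0, 0]], [[0, 0, 0.3], [0, 0, 0]], [[0, 0, 0.3], [0, 0, 0]], [[0, 0, 0.3], [0, 0, 0]], [[0, 0, 0.3], [0, 0, 0]], [[0, 0, 0.3], [0, 0, 0]], [[0, 0, 0.3], [0, 0, 0]]])

```text
clock: 25.55
tcp_pos: [0.5441, -0.036, 0.0256]
tcp_rot: [0.707, -0.707, 0.015, -0.015]
contact_force: [-0.3, 0.3, 0.1]
grip_width: 0.847
```

```bash
python3 -c "
from h import *
bay()
p,d=ctrl.grab_frame('wrist');cv2.imwrite('pics/w16.png',p[:,:,::-1])
"
```

```text
t 25.55 p [ 0.5441 -0.036   0.0256] yaw -0.043 down [ 0.     0.001 -1.   ] F [-0.26  0.27  0.06] g 0.847 q [ 0.13  0.61 -0.15  1.95  0.15  0.59 -0.15]
bay xy mm [  -2.4 -278.9]
t 25.55 p [ 0.5441 -0.036   0.0256] yaw -0.043 down [ 0.     0.001 -1.   ] F [-0.26  0.27  0.06] g 0.847 q [ 0.13  0.61 -0.15  1.95  0.15  0.59 -0.15]
tool shift shares [ 0.1   0.02 -0.01]
turn shares [-0.001  0.001  0.   ]
```

View pics/w16.png

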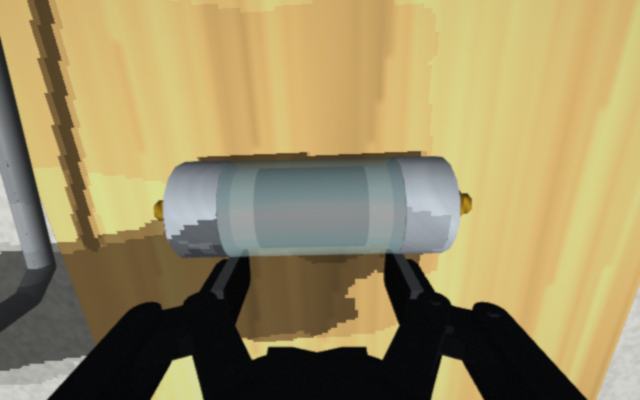

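Emit:
apply_moves(deltas=[[[-0.005, 0, 0.3], [0, 0, 0]], [[-0.005, 0, 0.3], [0, 0, 0]], [[-0.005, 0, 0.3], [0, 0, 0]], [[-0.005, 0, 0.3], [0, 0, 0]], [[-0.005, 0, 0.3], [0, 0, 0]], [[-0.005, 0, 0.3], [0, 0, 0]], [[-0.005, 0, 0.3], [0, 0, 0]], [[-0.005, 0, 0.3], [0, 0, 0]], [[-0.005, 0, 0.3], [0, 0, 0]], [[-0.005, 0, 0.3], [0, 0, 0]], [[-0.005, 0, 0.3], [0, 0, 0]], [[-0.005, 0, 0.3], [0, 0, 0]]])

```text
clock: 26.8
tcp_pos: [0.5466, 0.063, 0.0258]
tcp_rot: [0.708, -0.706, 0.015, -0.015]
contact_force: [-0.4, -0.2, 0.4]
grip_width: 0.852
```

```bash
python3 -c "
from h import *
bay()
"
```

```text
t 26.8 p [0.5466 0.063  0.0258] yaw -0.043 down [ 0.     0.002 -1.   ] F [-0.38 -0.22  0.39] g 0.852 q [-0.05  0.61 -0.14  1.94  0.14  0.6  -0.33]
bay xy mm [  -4.4 -179.9]
t 26.8 p [0.5466 0.063  0.0258] yaw -0.043 down [ 0.     0.002 -1.   ] F [-0.38 -0.22  0.39] g 0.852 q [-0.05  0.61 -0.14  1.94  0.14  0.6  -0.33]
tool shift shares [ 0.17  0.03 -0.01]
turn shares [-0.001  0.002  0.   ]
```

Remaining about 130 mm; 10 rows fast, then slow down.

Emit:
apply_moves(deltas=[[[0, 0, 0.3], [0, 0, 0]], [[0, 0, 0.3], [0, 0, 0]], [[0, 0, 0.3], [0, 0, 0]], [[0, 0, 0.3], [0, 0, 0]], [[0, 0, 0.3], [0, 0, 0]], [[0, 0, 0.3], [0, 0, 0]], [[0, 0, 0.3], [0, 0, 0]], [[0, 0, 0.3], [0, 0, 0]], [[0, 0, 0.25], [0, 0, 0]], [[0, 0, 0.2], [0, 0, 0]], [[0, 0, 0.15], [0, 0, 0]], [[0, 0, 0.15], [0, 0, 0]]])

```text
clock: 28.0
tcp_pos: [0.55, 0.1499, 0.0259]
tcp_rot: [0.708, -0.706, 0.015, -0.015]
contact_force: [-0.2, 0.5, -0.1]
grip_width: 0.844
```

```bash
python3 -c "
from h import *
bay()
p,d=ctrl.grab_frame('wrist');cv2.imwrite('pics/w17.png',p[:,:,::-1])
"
```

```text
t 28.0 p [0.55   0.1499 0.0259] yaw -0.041 down [ 0.     0.002 -1.   ] F [-0.18  0.51 -0.07] g 0.844 q [-0.2   0.63 -0.14  1.89  0.14  0.62 -0.47]
bay xy mm [ -4.9 -92.9]
t 28.0 p [0.55   0.1499 0.0259] yaw -0.041 down [ 0.     0.002 -1.   ] F [-0.18  0.51 -0.07] g 0.844 q [-0.2   0.63 -0.14  1.89  0.14  0.62 -0.47]
tool shift shares [ 0.19  0.04 -0.  ]
turn shares [-0.001  0.002 -0.   ]
```

View pics/w17.png

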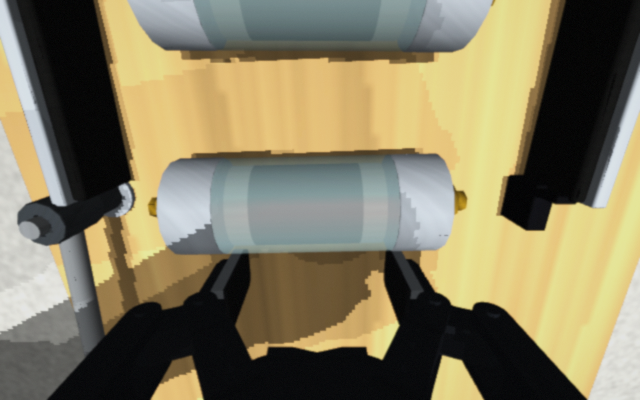

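Emit:
apply_moves(deltas=[[[0, 0, 0.2], [0, 0.006, 0]], [[0, 0, 0.2], [0, 0, 0]], [[0, 0, 0.2], [0, 0, 0]], [[0, 0, 0.15], [0, 0, 0]], [[0, 0, 0.12], [0, 0, 0]], [[0, 0, 0.1], [0, 0, 0]]])

```text
clock: 28.65
tcp_pos: [0.5513, 0.1762, 0.0259]
tcp_rot: [0.708, -0.706, 0.018, -0.019]
contact_force: [0.1, 0.4, -0.3]
grip_width: 0.848
```

```bash
python3 -c "
from h import *
bay()
p,d=ctrl.grab_frame('wrist');cv2.imwrite('pics/w18.png',p[:,:,::-1])
"
```

```text
t 28.65 p [0.5513 0.1762 0.0259] yaw -0.052 down [ 0.     0.003 -1.   ] F [ 0.11  0.4  -0.29] g 0.848 q [-0.25  0.64 -0.14  1.87  0.14  0.63 -0.52]
bay xy mm [ -4.7 -66.5]
t 28.65 p [0.5513 0.1762 0.0259] yaw -0.052 down [ 0.     0.003 -1.   ] F [ 0.11  0.4  -0.29] g 0.848 q [-0.25  0.64 -0.14  1.87  0.14  0.63 -0.52]
tool shift shares [ 0.19  0.04 -0.  ]
turn shares [-0.002 -0.005  0.   ]
```

View pics/w18.png

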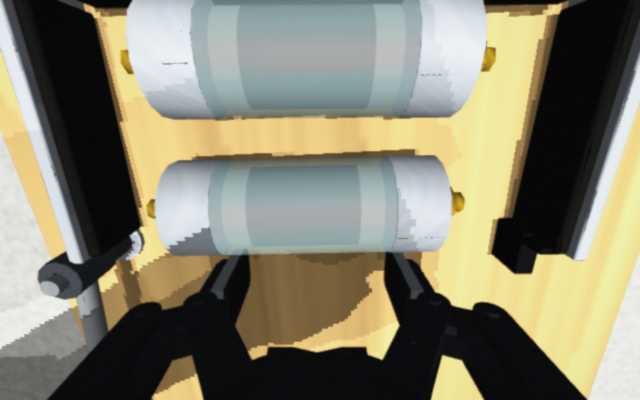

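Emit:
apply_moves(deltas=[[[0, 0, 0.12], [0, 0, 0]], [[0, 0, 0.12], [0, 0, 0]], [[0, 0, 0.1], [0, 0, 0]], [[0, 0, 0.1], [0, 0, 0]], [[0, 0, 0.08], [0, 0, 0]], [[0, 0, 0.08], [0, 0, 0]]])

```text
clock: 29.3
tcp_pos: [0.5522, 0.1923, 0.026]
tcp_rot: [0.708, -0.706, 0.019, -0.019]
contact_force: [0.4, 0.4, 0.0]
grip_width: 0.85
```

```bash
python3 -c "
from h import *
bay()
p,d=ctrl.grab_frame('wrist');cv2.imwrite('pics/w19.png',p[:,:,::-1])
"
```

```text
t 29.3 p [0.5522 0.1923 0.026 ] yaw -0.053 down [-0.     0.002 -1.   ] F [0.37 0.37 0.01] g 0.85 q [-0.27  0.65 -0.14  1.86  0.14  0.64 -0.54]
bay xy mm [ -4.6 -50.5]
t 29.3 p [0.5522 0.1923 0.026 ] yaw -0.053 down [-0.     0.002 -1.   ] F [0.37 0.37 0.01] g 0.85 q [-0.27  0.65 -0.14  1.86  0.14  0.64 -0.54]
tool shift shares [ 0.18  0.04 -0.  ]
turn shares [-0.001 -0.005 -0.   ]
```

View pics/w19.png

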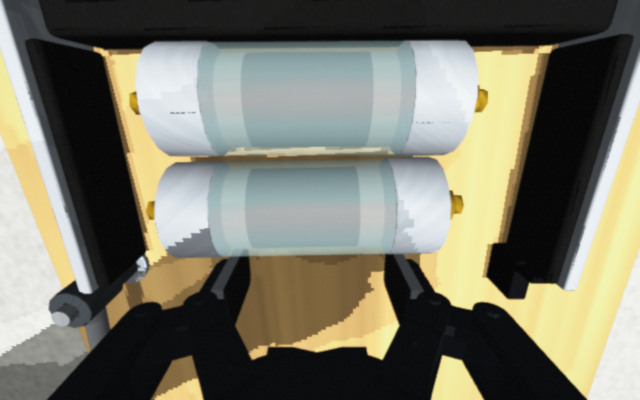

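Emit:
apply_moves(deltas=[[[0, 0, 0.08], [0, 0, 0]], [[0, 0, 0.08], [0, 0, 0]], [[0, 0, 0.08], [0, 0, 0]]])

```text
clock: 29.65
tcp_pos: [0.552, 0.1959, 0.0258]
tcp_rot: [-0.706, 0.707, -0.019, 0.018]
contact_force: [-0.9, -5.9, 1.1]
grip_width: 0.847
```

```bash
cat > an2.py <<'E'
from h import *
p,d=ctrl.grab_frame('wrist');P=cloud('wrist',d);z=P[...,2]*1000
c,s=np.cos(-.045),np.sin(-.045);v=P[...,:2]-np.array([.559,.2425])
b=np.stack([c*v[...,0]+s*v[...,1],-s*v[...,0]+c*v[...,1]],-1)*1000
for lo,hi in[(10,60),(-45,8)]:
    m=(d>0)&(abs(b[...,0])<52)&(b[...,1]>lo)&(b[...,1]<hi)&(z>46.5)&(z<54)
    print('trap',m.sum(),np.polyfit(b[m][:,0],b[m][:,1],1).round(4))
E
python3 -c "
from h import *
bay()"; python3 an2.py
```

```text
t 29.65 p [0.552  0.1959 0.0258] yaw -0.053 down [-0.002 -0.002 -1.   ] F [-0.92 -5.87  1.09] g 0.847 q [-0.28  0.65 -0.13  1.85  0.14  0.65 -0.55]
bay xy mm [ -4.9 -46.9]
t 29.65 p [0.552  0.1959 0.0258] yaw -0.053 down [-0.002 -0.002 -1.   ] F [-0.92 -5.87  1.09] g 0.847 q [-0.28  0.65 -0.13  1.85  0.14  0.65 -0.55]
tool shift shares [ 0.19  0.03 -0.  ]
turn shares [ 0.001 -0.005 -0.001]
trap 16806 [2.70000e-03 3.50551e+01]
trap 11612 [-4.20000e-03 -1.21422e+01]
```

Emit:
apply_moves(deltas=[[[0, 0, -0.05], [0, 0, 0]], [[0, 0, -0.03], [0, 0, 0]], [[0, 0, -0.03], [0, 0, 0]], [[0, 0, -0.03], [0, 0, 0]], [[0, 0, -0.04], [0, 0, 0]], [[0, 0, -0.04], [0, 0, 0]]])

```text
clock: 30.3
tcp_pos: [0.5523, 0.1941, 0.026]
tcp_rot: [0.708, -0.706, 0.018, -0.018]
contact_force: [-0.0, 0.3, 0.5]
grip_width: 0.85
```

```bash
python3 -c "
from h import *
bay()"; python3 an2.py
```

```text
t 30.3 p [0.5523 0.1941 0.026 ] yaw -0.052 down [ 0.     0.004 -1.   ] F [-0.03  0.29  0.51] g 0.85 q [-0.28  0.65 -0.14  1.86  0.13  0.64 -0.55]
bay xy mm [ -4.6 -48.7]
t 30.3 p [0.5523 0.1941 0.026 ] yaw -0.052 down [ 0.     0.004 -1.   ] F [-0.03  0.29  0.51] g 0.85 q [-0.28  0.65 -0.14  1.86  0.13  0.64 -0.55]
tool shift shares [ 0.18  0.04 -0.  ]
turn shares [-0.002 -0.004  0.   ]
trap 16985 [-9.00000e-04  3.45861e+01]
trap 11775 [-5.20000e-03 -1.25801e+01]
```

Emit:
apply_moves(deltas=[[[0, 0, -0.06], [0, 0, 0]], [[0, 0, -0.05], [0, 0, 0]], [[0, 0, -0.05], [0, 0, 0]], [[0, 0, -0.05], [0, 0, 0]], [[0, 0, -0.06], [0, 0, 0]], [[0, 0, -0.06], [0, 0, 0]], [[0, 0, -0.1], [0, 0, 0]], [[0, 0, -0.2], [0, 0, 0]], [[0, 0, -0.4], [0, 0, 0]], [[0, 0, -0.6], [0, 0, 0]], [[0, 0, -0.6], [0, 0, 0]]])

```text
clock: 31.45
tcp_pos: [0.549, 0.136, 0.0258]
tcp_rot: [0.708, -0.705, 0.017, -0.018]
contact_force: [0.4, 1.1, -0.1]
grip_width: 0.852
```

```bash
python3 -c "
from h import *
bay()
p,d=ctrl.grab_frame('wrist');cv2.imwrite('pics/w20.png',p[:,:,::-1])"; python3 an2.py
```

```text
t 31.45 p [0.549  0.136  0.0258] yaw -0.049 down [ 0.001  0.004 -1.   ] F [ 0.45  1.07 -0.06] g 0.852 q [-0.18  0.63 -0.14  1.91  0.14  0.62 -0.45]
bay xy mm [  -5.2 -106.8]
t 31.45 p [0.549  0.136  0.0258] yaw -0.049 down [ 0.001  0.004 -1.   ] F [ 0.45  1.07 -0.06] g 0.852 q [-0.18  0.63 -0.14  1.91  0.14  0.62 -0.45]
tool shift shares [ 0.21  0.03 -0.  ]
turn shares [-0.003 -0.002  0.   ]Traceback (most recent call last):
  File "an2.py", line 7, in <module>
    print('trap',m.sum(),np.polyfit(b[m][:,0],b[m][:,1],1).round(4))
                         ~~~~~~~~~~^^^^^^^^^^^^^^^^^^^^^^^
    raise TypeError("expected non-empty vector for x")
TypeError: expected non-empty vector for x
```

View pics/w20.png

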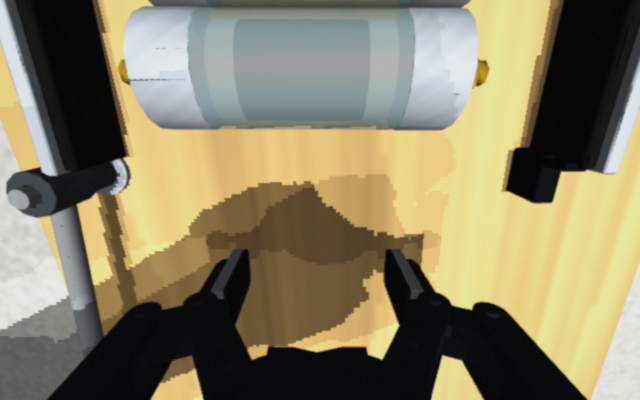

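Emit:
apply_moves(deltas=[[[0, -0.8, 0], [0, 0, 0]], [[0, -0.9, 0], [0, 0, 0]], [[0, -0.9, 0], [0, 0, 0]], [[0, -0.9, 0], [0, 0, 0]], [[0, -0.9, 0], [0, 0.02, 0]], [[-0.2, -0.7, -0.9], [0, 0.01, 0]], [[-0.3, 0, -0.9], [0, 0.01, 0]], [[-0.5, 0, -0.9], [0, 0, 0]], [[-0.6, 0, -0.9], [0, 0, 0]], [[-0.6, 0, -0.9], [0, 0, 0]], [[-0.6, 0, -0.9], [0, 0, 0]], [[-0.6, 0, -0.8], [0, 0, 0]]], grip=0.4)

```text
clock: 32.75
tcp_pos: [0.4464, -0.0143, 0.1588]
tcp_rot: [0.708, -0.703, 0.04, -0.044]
contact_force: [0.1, -0.9, 0.6]
grip_width: 0.298
```

```bash
python3 -c "
from h import *
to(.41,-.036,.16,-.117)
p,d=ctrl.grab_frame('wrist');cv2.imwrite('pics/w21.png',p[:,:,::-1])
p,d=ctrl.grab_frame('side');cv2.imwrite('pics/s21.png',cv2.resize(p[150:350,200:440,::-1],(792,594)))"; python3 an2.py
```

```text
t 32.75 p [ 0.4464 -0.0143  0.1588] yaw -0.119 down [ 0.006  0.007 -1.   ] F [ 0.1  -0.93  0.59] g 0.298 q [ 0.09  0.23 -0.12  2.13  0.03  0.77 -0.17]
tool shift shares [-1.34 -0.06 -1.04]
turn shares [-0.005 -0.001  0.003]Traceback (most recent call last):
  File "an2.py", line 7, in <module>
    print('trap',m.sum(),np.polyfit(b[m][:,0],b[m][:,1],1).round(4))
                         ~~~~~~~~~~^^^^^^^^^^^^^^^^^^^^^^^
    raise TypeError("expected non-empty vector for x")
TypeError: expected non-empty vector for x
```

View pics/w21.png

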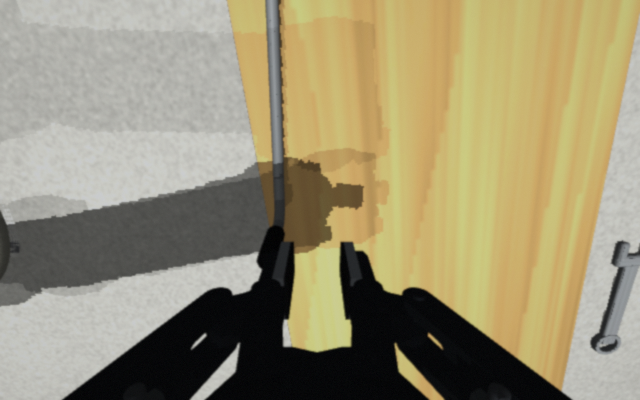

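View pics/s21.png

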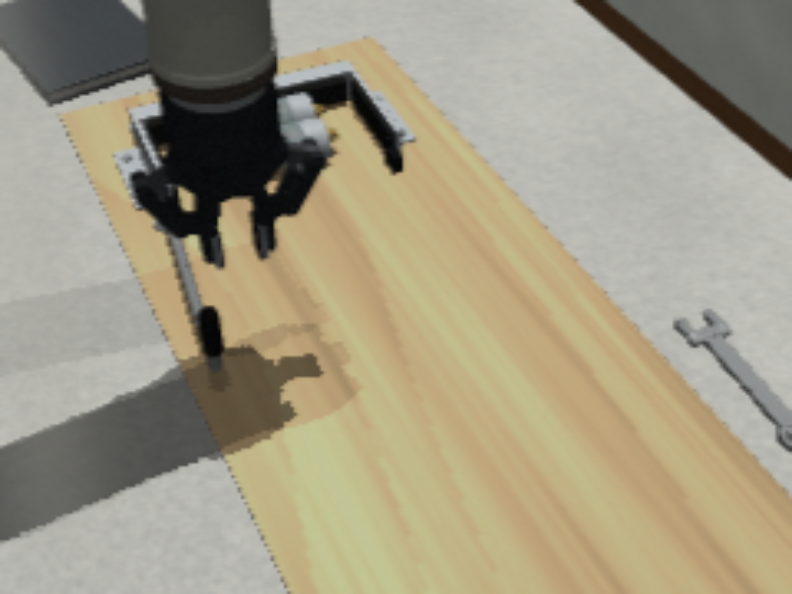

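Emit:
apply_moves(deltas=[[[-0.5, 0, -0.4], [-0.005, 0, 0.003]], [[-0.5, 0, -0.4], [0, 0, 0]], [[-0.4, 0, -0.3], [0, 0, 0]], [[0, 0, 0], [0, 0, 0]]])

```text
clock: 33.3
tcp_pos: [0.4063, -0.0376, 0.1588]
tcp_rot: [-0.706, 0.706, -0.042, 0.042]
contact_force: [-0.0, -0.5, -0.4]
grip_width: 0.298
```

```bash
python3 -c "
from h import *
p,d=ctrl.grab_frame('wrist');cv2.imwrite('pics/w22.png',p[:,:,::-1])
to(.41,-.036,.083,-.117)"
```

```text
t 33.35 p [ 0.4073 -0.0372  0.159 ] yaw -0.118 down [ 0.002 -0.    -1.   ] F [0.75 0.16 0.32] g 0.304 q [ 0.13  0.17 -0.11  2.21  0.03  0.76 -0.12]
tool shift shares [0.1  3.04 0.06]
turn shares [-0.    -0.001  0.001]
```

View pics/w22.png

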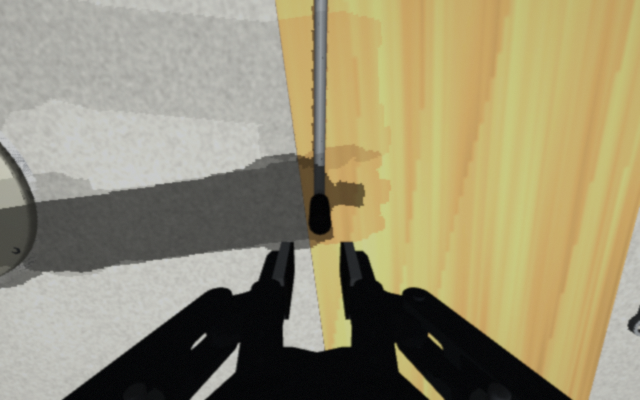

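Centred. Descend.

Emit:
apply_moves(deltas=[[[0.05, 0.6, 0], [0, 0, 0]], [[0.05, 0.7, 0], [0, 0, 0]], [[0.05, 0.7, 0], [0, 0, 0]], [[0.03, 0.7, 0], [0, 0, 0]], [[0, 0.2, 0], [0, 0, 0]], [[0, 0, 0], [0, 0, 0]]])

```text
clock: 33.95
tcp_pos: [0.4171, -0.0359, 0.086]
tcp_rot: [0.706, -0.705, 0.038, -0.044]
contact_force: [-0.8, -0.6, 0.7]
grip_width: 0.299
```

```bash
python3 -c "
from h import *
p,d=ctrl.grab_frame('wrist');cv2.imwrite('pics/w23.png',p[:,:,::-1])
arc()"
```

```text
t 34.0 p [ 0.4172 -0.0359  0.0863] yaw -0.116 down [ 0.01   0.001 -1.   ] F [-0.12 -0.27  0.23] g 0.301 q [ 0.11  0.32 -0.1   2.24  0.06  0.57 -0.15]
r 0.2238 gate 1.621
t 34.0 p [ 0.4172 -0.0359  0.0863] yaw -0.116 down [ 0.01   0.001 -1.   ] F [-0.12 -0.27  0.23] g 0.301 q [ 0.11  0.32 -0.1   2.24  0.06  0.57 -0.15]
tool shift shares [-0.    0.17 -0.05]
turn shares [-0.001 -0.017  0.006]
```

View pics/w23.png

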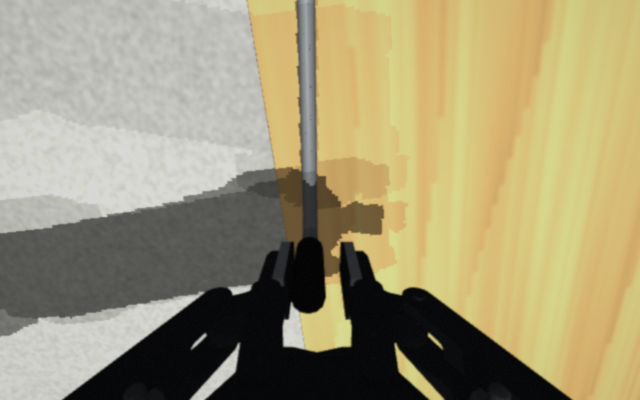

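Emit:
apply_moves(deltas=[[[0.4, 0.05, 0], [0, -0.034, 0.003]], [[0.48, 0, 0.01], [0, -0.034, 0]], [[0.48, 0, 0.015], [0, -0.034, 0]], [[0.48, 0, 0.015], [0, -0.034, 0]], [[0.48, 0, 0.015], [0, -0.034, 0]], [[0.48, 0, 0.015], [0, -0.034, 0]], [[0.48, 0, 0.015], [0, -0.034, 0]], [[0.48, 0, 0.015], [0, -0.034, 0]]])

```text
clock: 34.8
tcp_pos: [0.5146, -0.0258, 0.0925]
tcp_rot: [-0.697, 0.698, 0.119, -0.112]
contact_force: [-0.4, 0.4, -0.8]
grip_width: 0.299
```

```bash
python3 -c "
from h import *
arc()"
```

```text
t 34.8 p [ 0.5146 -0.0258  0.0925] yaw 0.327 down [ 0.011 -0.    -1.   ] F [-0.41  0.39 -0.84] g 0.299 q [ 0.16  0.45 -0.2   2.02  0.14  0.68  0.21]
r 0.2265 gate 1.183
t 34.8 p [ 0.5146 -0.0258  0.0925] yaw 0.327 down [ 0.011 -0.    -1.   ] F [-0.41  0.39 -0.84] g 0.299 q [ 0.16  0.45 -0.2   2.02  0.14  0.68  0.21]
tool shift shares [-0.01  0.42  0.06]
turn shares [ 0.002 -0.014  0.006]
```

Emit:
apply_moves(deltas=[[[0.48, 0.15, 0.04], [0, -0.038, 0.003]], [[0.48, 0.1, 0.03], [0, -0.036, 0.003]], [[0.48, 0.05, 0.02], [0, -0.036, 0]], [[0.48, 0.05, 0.02], [0, -0.036, 0]], [[0.48, 0.05, 0.02], [0, -0.034, 0]], [[0.48, 0.05, 0.02], [0, -0.034, 0]], [[0.48, 0.05, 0.02], [0, -0.034, 0]], [[0.48, 0.05, 0.02], [0, -0.034, 0]]])

```text
clock: 35.6
tcp_pos: [0.6022, 0.0267, 0.088]
tcp_rot: [-0.649, 0.657, 0.274, -0.268]
contact_force: [-0.7, 0.4, -0.1]
grip_width: 0.3
```

```bash
python3 -c "
from h import *
arc()"
```

```text
t 35.6 p [0.6022 0.0267 0.088 ] yaw 0.786 down [ 0.011 -0.007 -1.   ] F [-0.66  0.44 -0.06] g 0.3 q [ 0.13  0.59 -0.29  1.8   0.24  0.78  0.5 ]
r 0.2301 gate 0.732
t 35.6 p [0.6022 0.0267 0.088 ] yaw 0.786 down [ 0.011 -0.007 -1.   ] F [-0.66  0.44 -0.06] g 0.3 q [ 0.13  0.59 -0.29  1.8   0.24  0.78  0.5 ]
tool shift shares [-0.    0.24  0.21]
turn shares [ 0.008 -0.009  0.002]
```

Emit:
apply_moves(deltas=[[[0.48, 0.1, 0.1], [0.006, -0.036, 0]], [[0.48, 0.05, 0.08], [0, -0.036, 0]], [[0.48, 0.03, 0.06], [0, -0.035, 0]], [[0.48, 0.03, 0.04], [0, -0.034, 0]], [[0.48, 0.03, 0.03], [0, -0.034, 0]], [[0.48, 0.03, 0.03], [0, -0.034, 0]], [[0.48, 0.03, 0.03], [0, -0.034, 0]], [[0.4, 0.0, 0.02], [0, -0.03, 0]]])

```text
clock: 36.4
tcp_pos: [0.6527, 0.1103, 0.089]
tcp_rot: [-0.574, 0.581, 0.411, -0.405]
contact_force: [0.3, -0.9, -0.2]
grip_width: 0.3
```

```bash
python3 -c "
from h import *
arc()
p,d=ctrl.grab_frame('wrist');cv2.imwrite('pics/w24.png',p[:,:,::-1])"
```

```text
t 36.4 p [0.6527 0.1103 0.089 ] yaw 1.23 down [ 0.013 -0.004 -1.   ] F [ 0.32 -0.86 -0.25] g 0.3 q [ 0.07  0.69 -0.4   1.64  0.34  0.87  0.77]
r 0.2289 gate 0.304
t 36.4 p [0.6527 0.1103 0.089 ] yaw 1.23 down [ 0.013 -0.004 -1.   ] F [ 0.32 -0.86 -0.25] g 0.3 q [ 0.07  0.69 -0.4   1.64  0.34  0.87  0.77]
tool shift shares [-0.    0.28  0.16]
turn shares [0.009 0.    0.   ]
```

View pics/w24.png

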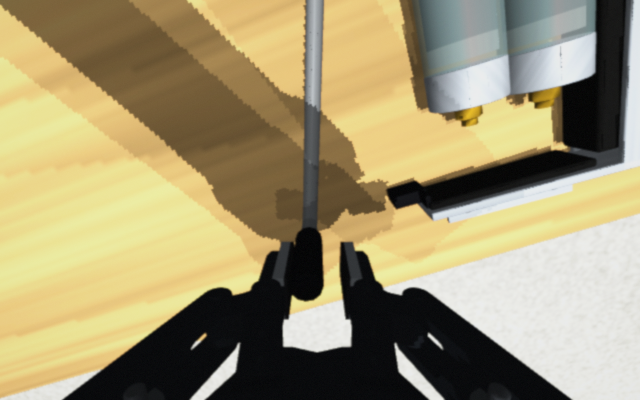

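Emit:
apply_moves(deltas=[[[0.45, 0.1, 0.1], [0.006, -0.034, 0]], [[0.45, 0.05, 0.06], [0, -0.034, 0]], [[0.45, 0.03, 0.04], [0, -0.033, 0]], [[0.4, 0.03, 0.03], [0, -0.03, 0]], [[0.3, 0.0, 0.02], [0, -0.02, 0]], [[0.2, 0, 0.02], [0, -0.01, 0]]])

```text
clock: 37.05
tcp_pos: [0.6616, 0.1682, 0.0872]
tcp_rot: [-0.516, 0.522, 0.482, -0.478]
contact_force: [0.2, -0.8, 0.2]
grip_width: 0.299
```

```bash
python3 -c "
from h import *
arc()"
```

```text
t 37.05 p [0.6616 0.1682 0.0872] yaw 1.493 down [ 0.009 -0.002 -1.   ] F [ 0.2  -0.76  0.17] g 0.299 q [ 0.02  0.74 -0.46  1.58  0.39  0.91  0.92]
r 0.2253 gate 0.046
t 37.05 p [0.6616 0.1682 0.0872] yaw 1.493 down [ 0.009 -0.002 -1.   ] F [ 0.2  -0.76  0.17] g 0.299 q [ 0.02  0.74 -0.46  1.58  0.39  0.91  0.92]
tool shift shares [0.   0.21 0.02]
turn shares [ 0.006  0.004 -0.001]
```

Emit:
apply_moves(deltas=[[[0.2, 0, 0.02], [0, -0.01, 0]], [[0.2, 0, 0.02], [0, -0.01, 0]], [[0.2, 0, 0.02], [0, 0, 0]]])

```text
clock: 37.35
tcp_pos: [0.6611, 0.1834, 0.0873]
tcp_rot: [-0.508, 0.514, 0.49, -0.487]
contact_force: [-0.4, 0.0, 0.2]
grip_width: 0.297
```

```bash
python3 -c "
from h import *
arc()"
```

```text
t 37.35 p [0.6611 0.1834 0.0873] yaw 1.526 down [ 0.009 -0.003 -1.   ] F [-0.38  0.02  0.22] g 0.297 q [ 0.    0.74 -0.46  1.57  0.4   0.92  0.93]
r 0.2241 gate -0.022
t 37.35 p [0.6611 0.1834 0.0873] yaw 1.526 down [ 0.009 -0.003 -1.   ] F [-0.38  0.02  0.22] g 0.297 q [ 0.    0.74 -0.46  1.57  0.4   0.92  0.93]
tool shift shares [ 0.    0.21 -0.03]
turn shares [ 0.006 -0.018 -0.002]
```

Emit:
apply_moves(deltas=[[[0.15, 0, 0], [0, 0, 0]], [[0.15, 0, 0], [0, 0, 0]]])

```text
clock: 37.55
tcp_pos: [0.6612, 0.1836, 0.087]
tcp_rot: [-0.507, 0.517, 0.486, -0.489]
contact_force: [-2.8, -8.3, 5.2]
grip_width: 0.3
```

```bash
python3 -c "
from h import *
arc()
p,d=ctrl.grab_frame('wrist');cv2.imwrite('pics/w25.png',p[:,:,::-1])"
```

```text
t 37.55 p [0.6612 0.1836 0.087 ] yaw 1.521 down [ 0.006 -0.014 -1.   ] F [-2.8  -8.31  5.22] g 0.3 q [-0.01  0.75 -0.46  1.56  0.4   0.93  0.92]
r 0.2242 gate -0.023
t 37.55 p [0.6612 0.1836 0.087 ] yaw 1.521 down [ 0.006 -0.014 -1.   ] F [-2.8  -8.31  5.22] g 0.3 q [-0.01  0.75 -0.46  1.56  0.4   0.93  0.92]
tool shift shares [ 0.    0.2  -0.03]
turn shares [ 0.004 -0.022 -0.009]
```

View pics/w25.png

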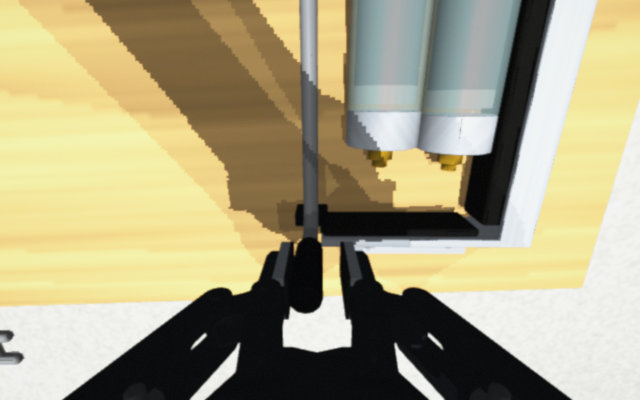

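Emit:
apply_moves(deltas=[[[-0.2, 0, 0], [0, 0, -0.008]], [[0, -0.5, 0], [0, 0, 0]], [[0, -0.7, 0], [0, 0, 0]], [[0, -0.8, 0], [0, 0, 0]], [[0, -0.8, 0], [0, 0, 0]], [[0, -0.8, 0], [0, 0, 0]], [[0, -0.8, 0], [0, 0, 0]], [[0, -0.8, 0], [0, 0, 0]], [[0, 0, 0], [0, 0, 0]]])

```text
clock: 38.5
tcp_pos: [0.6606, 0.1844, 0.2335]
tcp_rot: [-0.51, 0.513, 0.493, -0.483]
contact_force: [-0.2, 0.5, 0.0]
grip_width: 0.299
```

```bash
python3 -c "
from h import *
arc()
p,d=ctrl.grab_frame('wrist');cv2.imwrite('pics/w26.png',p[:,:,::-1])
p,d=ctrl.grab_frame('side');cv2.imwrite('pics/s26.png',cv2.resize(p[150:350,200:440,::-1],(792,594)))"; python3 an2.py
```

```text
t 38.5 p [0.6606 0.1844 0.2335] yaw 1.524 down [ 0.014  0.006 -1.   ] F [-0.23  0.52  0.03] g 0.299 q [ 0.04  0.59 -0.53  1.47  0.31  1.15  0.99]
r 0.2236 gate -0.027
t 38.5 p [0.6606 0.1844 0.2335] yaw 1.524 down [ 0.014  0.006 -1.   ] F [-0.23  0.52  0.03] g 0.299 q [ 0.04  0.59 -0.53  1.47  0.31  1.15  0.99]
tool shift shares [-0.04  6.06  0.03]
turn shares [ 0.009 -0.023  0.004]
trap 1379 [-8.00000e-04  3.29554e+01]
trap 1403 [-6.10000e-03 -1.30304e+01]
```

View pics/w26.png

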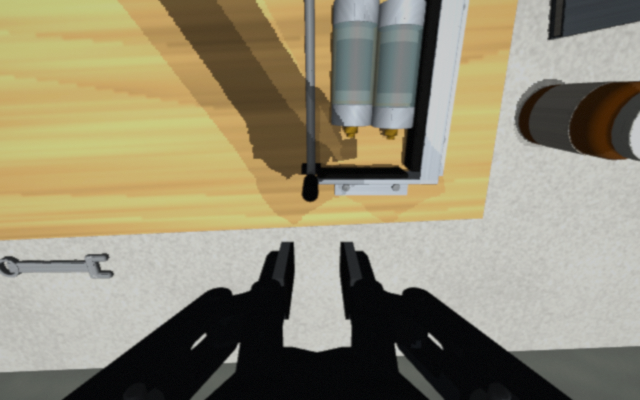

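View pics/s26.png

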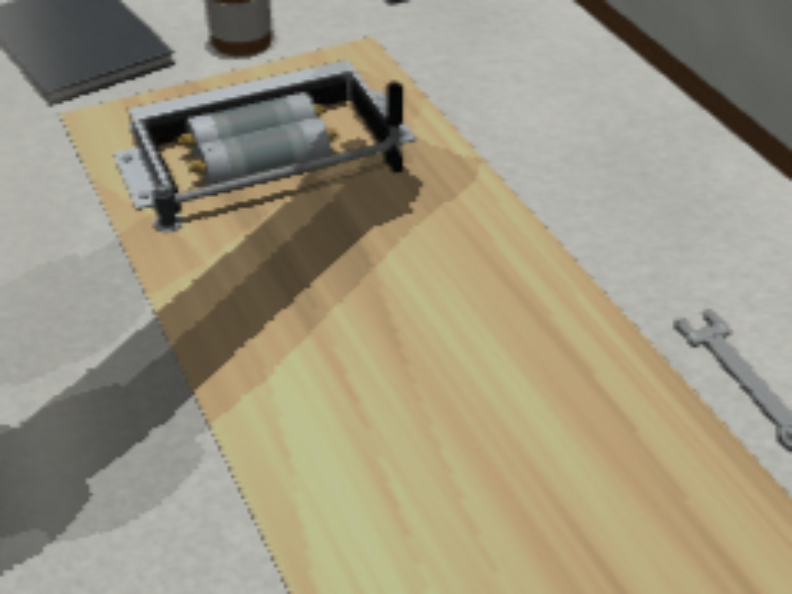

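```bash
python3 -c "
from h import *
i=cv2.imread('pics/w26.png');cv2.imwrite('pics/w26z.png',cv2.resize(i[0:210,290:480],(543,600),interpolation=cv2.INTER_CUBIC))"
```

```text
(no output)
```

View pics/w26z.png

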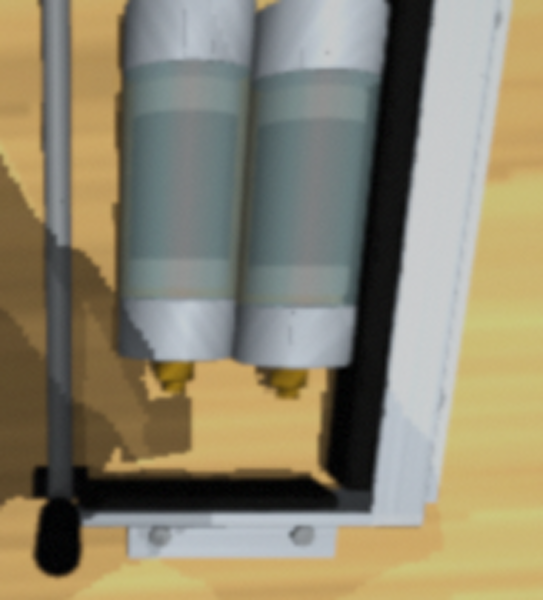

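Emit:
apply_moves(deltas=[[[0, -0.4, 0], [0, 0, 0]], [[0, -0.1, 0], [0, 0, 0]], [[0, 0, 0], [0, 0, 0]], [[0, 0, 0], [0, 0, 0]], [[0, 0, 0], [0, 0, 0]], [[0, 0, 0], [0, 0, 0]], [[0, 0, 0], [0, 0, 0]], [[0, 0, 0], [0, 0, 0]], [[0, 0, 0], [0, 0, 0]], [[0, 0, 0], [0, 0, 0]]])

```text
clock: 39.65
tcp_pos: [0.6559, 0.1819, 0.2369]
tcp_rot: [0.512, -0.511, -0.488, 0.488]
contact_force: [-1.1, -0.0, 0.8]
grip_width: 0.297
```

```bash
python3 an2.py; python3 -c "
from h import *
st();print(ctrl.close_job())"
```

```text
trap 2111 [-8.00000e-04  3.38166e+01]
trap 2093 [-3.80000e-03 -1.21258e+01]
t 39.7 p [0.656  0.1819 0.2369] yaw 1.524 down [-0.001  0.002 -1.   ] F [ 0.09 -0.95  0.11] g 0.301 q [ 0.04  0.58 -0.53  1.47  0.3   1.17  0.99]
the job is handed in; nothing more can be done
None
```

The job is done and handed in at 39.7 s. I swung the bar open to its stop, rolled the nearer cartridge against the padded end and the other against it, then swung the bar shut to its stop. I never gripped or lifted the glass.

**Cartridges:** In the last depth check they lay 45.9 mm apart, which for 46 mm cylinders means touching, and square to the bay within about 0.3°. The last picture showed no gap at the pad.

**Bar:** It met its stop at both ends, with about 11 N reading at the handle when open and 8 N when shut. The last picture showed it over its clip.

**Forces on the glass:** The highest reading after any push on a cartridge was about 6 N, when the second pressed the first into the buffer. I only read the force at the end of each move, so a brief higher peak in between would not show.

**What did not agree:** The nearer cartridge's centre read 33–34 mm into the bay at the end, against 31 mm when it first lay at the pad. That could be view-to-view calibration error or the buffer still slightly compressed. Its last two readings, about a second apart, also differed by about 0.9 mm in the direction away from the bar, while the camera itself had shifted slightly.

**Bystanders:** I did not go near the jar, wrench or notebook. They looked undisturbed in the last pictures, but I did not measure their positions.

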